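# Unload a leaf drill jig and show the cross-hole to the inspection camera

## Task

The pin in the green drill jig has just been cross-drilled: swing the jig's latch right round to its stop, clear of leaf and pin, throw the leaf right back past upright so that it stays open, and lift the pin straight out of its vees. Then hold the pin in the air over the up-tilted inspection camera for a look at the burr: the cross-hole at the camera's focus point, 80 mm straight out from the lens, the hole looking straight into the lens and the pin level. Finish while still holding it there, quite still; do not touch the camera, and leave the oil bottle, the calliper and the needle file where they are.

Things in the scene. Friction and masses are not known exactly. Their poses are not given: they have to be found in the camera images.
- drill_jig: Leaf drill jig, fixed: green base 112 (x) x 92 (y) mm, top at z = 22 mm; origin under it on the bench, front (red ball) -x, z up. Two dark vee blocks (y -50..-38 and -1.5..14 mm, tops z = 44) carry the pin with its axis along y at x = 0, z = 40 mm. Above y = +16 mm there is no jig: there the pin's long end sticks out. With the leaf open the pin just lies in the vees.
- leaf_hinge (a point): Middle of the leaf's hinge axis, which runs along the jig's y at x = +45, z = 54 mm, at the back of the jig.
- latch_axis (a point): On the latch's upright turning axis, jig x = -26, y = -66 mm, over a 16 mm thick round post.
- latch (a joint): Swing latch, rad. 0: its arm points to the jig's +y across the leaf's top and locks the leaf down; starts at 0 to 0.25. Grows as the arm swings level toward the hinge side (jig +x) and on outward; clear of the leaf from 1.1, of the pin's short end from 1.4 (at 1.57 it points to jig +x), stop at 2.4. Friction, about 1 N at the peg, keeps it where left.
- latch_peg (a point): Middle of the upright round black peg at the latch arm's end, 12 mm in diameter, 25 mm tall (z = 69.5 to 94.5 mm), 46 mm from the latch axis. The arm below it is 13 mm wide, its top at z = 65.5 mm; the leaf's top is at z = 58 mm.
- leaf (a joint): Leaf hinge, rad. 0: steel leaf flat and closed over the pin; grows as the red ball is lifted up and back over the hinge. Upright at 1.57; further on it falls back of itself to its stop at 2.5 and stays, short of it it falls shut. The leaf weighs 0.1 kg and is 26 mm wide (jig y = -37 to -11 mm).
- leaf_ball (a point): Centre of the red ball handle, 18 mm in diameter, on a 22 mm long, 8 mm thick stem at the front of the leaf (jig y = -24 mm); 113 mm from the hinge axis and level with it (z = 54 mm) when closed.
- pin: Loose aluminium pin, 128 mm long, 16 mm thick, 0.06 to 0.1 kg. Origin: on its axis, centre of the 6 mm cross-hole; y along the pin to its long end, z along the hole (up, in the jig). Along y: short end -28, square with the hole -11..11, collar 24 mm thick 15..21, square to grip 42..80, long end +100 mm. Squares 14 x 14 mm. Beyond +38 clear of the vees, 32 mm above the bench. Mass centre +36.
- inspection_camera: Inspection camera, fixed: black base 95 x 90 mm, two aluminium cheeks 102 mm tall, between them a grey barrel 54 mm across at its white ring light. Origin on the bench under its middle, z up; it looks toward its own -x (roughly to the robot) and upward. The barrel's pivot is 88 mm above the bench.
- camera_head: The camera's barrel, fixed. Its z axis is the line of sight, out of the lens, 25 degrees from vertical; its y axis is level, across the view. Origin at the pivot; the lens glass at z = +45 mm, the focus at z = +125 mm.
- lens (a point): Centre of the lens glass, inside the white ring light, 129 mm above the bench.
- focus (a point): The focus point in the air, 80 mm straight out from the lens along the line of sight, 201 mm above the bench: the cross-hole's centre belongs here.
- oil_bottle: Bystander, loose: brown dropper bottle with a black top, 34 mm in diameter, 102 mm tall, standing. Origin at its foot's centre.
- calliper: Bystander, loose: steel calliper 69 x 200 x 9 mm, lying flat, its length along its y. Origin at its middle on the bench.
- needle_file: Bystander, loose: needle file with a red handle, 11 x 162 x 8 mm, lying along its y. Origin at its middle on the bench.
There are look-alikes about, which are no part of the job. There is more than one size of the pin; the one meant has the size given above.

How it is judged:
By the outcome, as a careful person would: the job done as asked, in the order asked, and still so for the second after the job is handed in, while the arm keeps its last pose, push and grip.
It also fails if it takes over 64 s, if anything falls off the work surface, if the arm or the gripper's body presses on something with over 40 N, if the wrist force passes 120 N, or if a joint passes its speed limit or range.

## Robot

A 6-joint arm with a two-finger parallel gripper is mounted at the origin on a cart in front of the work surface, level with it; the furniture and walls round the work are solid. World frame = base frame: x ahead of the robot, y to its left, z up, the work surface at z = 0. Lengths are in m, angles in rad, forces in N, time in s.
With the tool pointing down it reaches from about 0.375 to 0.9 m from the base axis. Payload 3.1 kg.
Tool frame: the origin (TCP) lies midway between the tips of the shut fingers; the grasp point (between the pads) lies bot.grip_point_offset behind it (bot.grip_point_offset is the distance from the TCP to the grasp point, in m); z points along the fingers, x is the direction in which the jaws open and shut, and the axes are right-handed (so a half turn about z gives the same grasp; the last joint's range is limited). The gripper opens to 85 mm and grips with 20 to 120 N. Pads are 22 mm wide; open, the fingers measure 114 mm over their backs; the gripper's body (76 mm by 85 mm) begins 54 mm behind the grasp point. The pads swing forward as they close: fully open they stand 13 mm farther back than shut.
Start: joints at [-1.435, 0.527, 1.433, -0, 1.181, -0.178], TCP at [0.193, -0.594, 0.231] pointing down, gripper open.
Joint ranges: [-3.08, 3.08], [-0.75, 2.2], [0.22, 2.44], [-1.43, 4.57], [0, 2.65], [-2.85, 2.85]. Speed limits (rad/s): [2.79, 2.79, 3.14, 3.14, 3.14, 3.14].

## Interface

Orientations are given as [roll, pitch, yaw] about the fixed x, y, z axes, in that order (R = Rz(yaw) Ry(pitch) Rx(roll)).
In Python, from plant import bot gives the robot as it stands.
- The arm moves only by the tool carry_out, never from a script. Its argument "deltas" is a list of rows, each a list of 2 entries, a list of its own where there are three numbers: the shift along the tool's x, y, z in cm, then the turn about the tool's z in rad. In form: [[[tx, ty, tz], yaw], ...]. A call has 1 to 8 rows; each row is the pose to reach, as a shift and turn from the pose commanded when the call began, along the tool's axes at that moment; what a row does not reach only later rows make up. A row lasts 1/12 s, in which the tool goes at most 41.7 mm and 7.16 degrees, less where a joint would pass 70% of its speed; a pose out of reach is approached as far as the arm can. A call with a gripper value outside its range is refused whole. "jaw" is the opening, from 0 (shut) to 1 (fully open), set as the call begins (left out, the last holds). The fingers move at their own pace and stop on an object; "newtons" is the grip in N (left out, the last holds). Time passes only in rows, so rows that repeat a pose let the fingers close. It gives the time, the measured TCP pose, the force and the opening at its end, in the units of the state.
- bot.get_obs(): the state, without advancing time (a new reading comes with each control period).
- bot.read_camera(name): name is "scene" or "side" or "wrist"; returns a dict with "img" (420x560x3 uint8, red, green, blue), "fx", "fy", "cx", "cy" (pixels), "pose" (4x4, takes a point from camera to world coordinates); the wrist camera has in their place "mount" (4x4, takes a point from camera to tool coordinates, whose origin is the TCP and whose axes are the tool frame's). Camera axes: x right, y down, z forward; pixel columns grow to the right and rows downward; lengths in m; the calibration is good to about 2 mm. A picture is of the moment at which its call begins: read the wrist's pose just before it. There is no depth.
- bot.job_done(): hands the job in, once; it reports no verdict.
The state is a dict: "clock": time; "joint_positions": joint angles; "dq": joint speeds; "joint_efforts": joint torques, N m; "tcp_pos": TCP position; "eef_rot": TCP orientation; "wrist_force": force on the tool from outside, world axes, zero at the start; "wrist_torque": the same for the moment, N m; "width": opening from 0.0 (shut) to 1.0 (fully open).
Only numpy, scipy, OpenCV 4.12 (cv2) and the standard library are available. Lean on these libraries where they do the work, as an engineer would, in place of code of your own. Each camera call takes 0.05 s, during which the arm holds its last target.

## Working session

There is one attempt and no reset: what is moved stays moved. The work goes in short steps, Python scripts to look and compute and a tool call to move; the robot and the scene stay as the last step left them, time stands still between calls to the robot, and variables do not carry over. Pictures are saved under pics/ and viewed, and the job is handed in when it is done.

Besides the shell and the picture viewer there is one more tool, called after "Call:" by a JSON object that holds its "fn" and its "kwargs", one argument or row to a line. carry_out: Moves the arm, as the interface text tells. Its arguments: {"type":"object","properties":{"deltas":{"type":"array","items":{"type":"array"}},"jaw":{"type":"number"},"newtons":{"type":"number"}},"required":["deltas"]}

```bash
ls; mkdir -p pics; cat > h.py <<'E'
import numpy as np, cv2
from scipy.spatial.transform import Rotation as R
from plant import bot
def Rt(rpy): return R.from_euler('xyz',rpy).as_matrix()
E
python3 - <<'E'
from h import *
o=bot.get_obs(); print(o, bot.grip_point_offset)
for n in ("scene","side","wrist"):
    c=bot.read_camera(n); cv2.imwrite(f"pics/{n}0.png",c["img"][:,:,::-1]); print(n,c["fx"],c["cx"],c["cy"],np.round(c.get("pose",c.get("mount")),4).tolist())
E
```

```text
pics
{'clock': 0.0, 'joint_positions': array([-1.43547063e+00,  5.28491772e-01,  1.43392459e+00,  3.44318947e-06,
        1.18139672e+00, -1.78503156e-01]), 'dq': array([ 0.0003927 , -0.00028974,  0.00060431, -0.00060795,  0.00067336,
        0.00111557]), 'joint_efforts': array([ 4.35097800e-04, -4.42346728e+01, -1.78024793e+01, -2.47115258e-04,
        8.23646929e-03,  4.20457440e-06]), 'tcp_pos': array([ 0.19286644, -0.59373207,  0.23031081]), 'eef_rot': array([-3.14119527e+00,  2.18458198e-03, -1.25696835e+00]), 'wrist_force': array([ 0.97829854, -0.40718454, -1.03531379]), 'wrist_torque': array([-0.01641627, -0.02537775, -0.01647836]), 'width': 1.000578069014323} 0.0187
scene 445.2171974615991 276.9527053867891 206.3262928535941 [[-0.9023, -0.2845, 0.3238, 0.2392], [-0.4305, 0.5598, -0.708, 0.5668], [0.0201, -0.7782, -0.6277, 0.7026], [0.0, 0.0, 0.0, 1.0]]
side 392.72561529923155 280.1971315554339 205.5262689299469 [[0.9979, 0.0608, -0.0213, 0.5637], [0.0633, -0.8634, 0.5005, -0.4923], [0.0121, -0.5008, -0.8655, 0.908], [0.0, 0.0, 0.0, 1.0]]
wrist 332.5431525387726 280.91143065721144 208.730792991541 [[1.0, 0.0003, -0.0003, 0.0], [-0.0002, 0.9483, 0.3172, -0.0819], [0.0004, -0.3172, 0.9483, -0.1428], [0.0, 0.0, 0.0, 1.0]]
```

View pics/scene0.png

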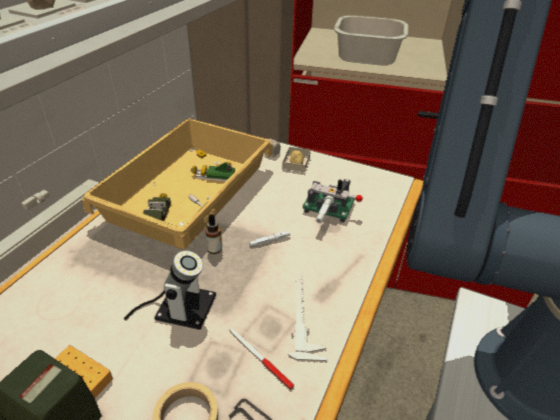

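View pics/side0.png

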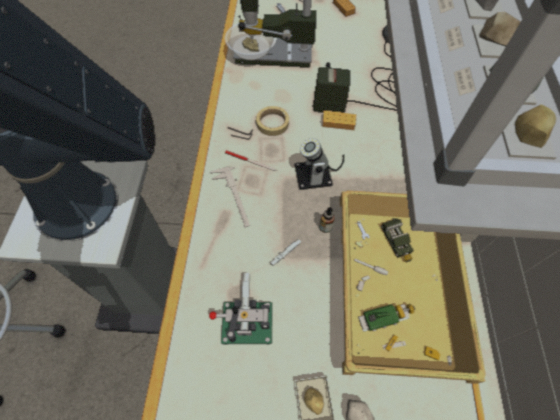

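View pics/wrist0.png

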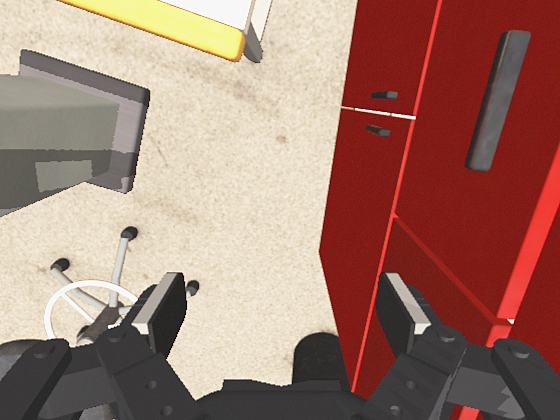

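```bash
python3 - <<'E'
import cv2
a=cv2.imread('pics/side0.png');b=cv2.imread('pics/scene0.png')
def crop(i,x0,y0,w,h,s,n): cv2.imwrite(n,cv2.resize(i[y0:y0+h,x0:x0+w],None,fx=s,fy=s,interpolation=cv2.INTER_CUBIC))
crop(a,200,260,90,90,6.66,'pics/c1.png')
crop(b,290,160,90,80,7,'pics/c2.png')
crop(a,280,130,90,90,6.66,'pics/c3.png')
crop(b,120,240,110,90,6,'pics/c4.png')
E
```

```text
(no output)
```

View pics/c1.png

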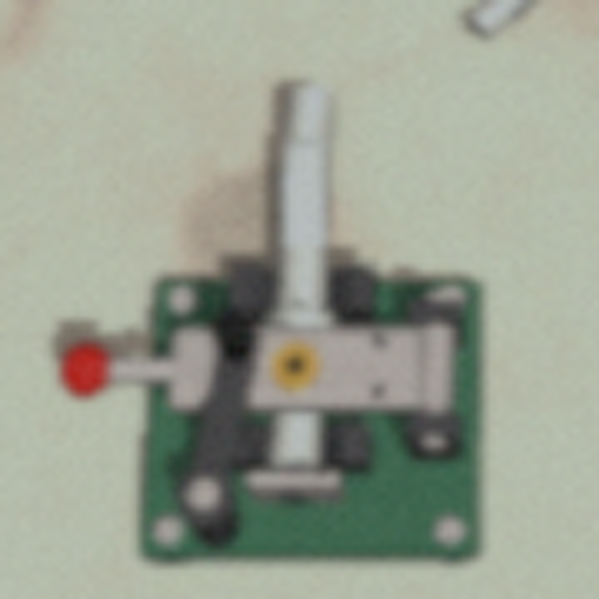

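View pics/c2.png

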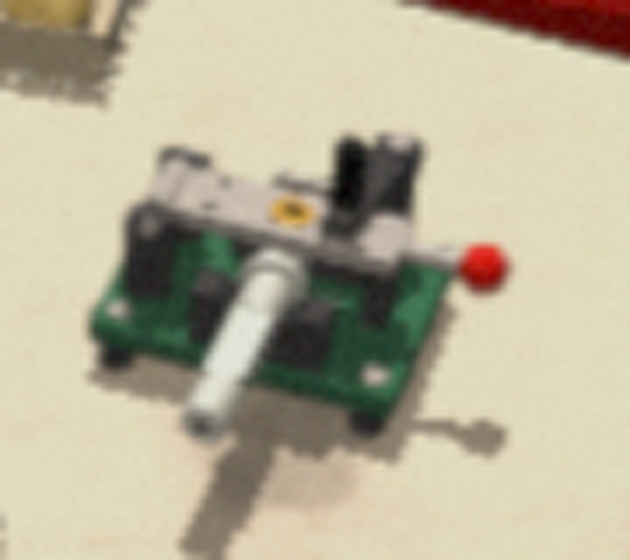

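View pics/c3.png

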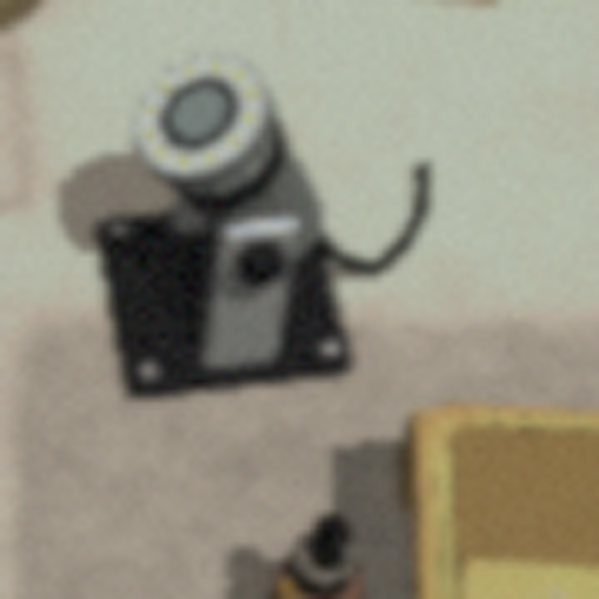

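View pics/c4.png

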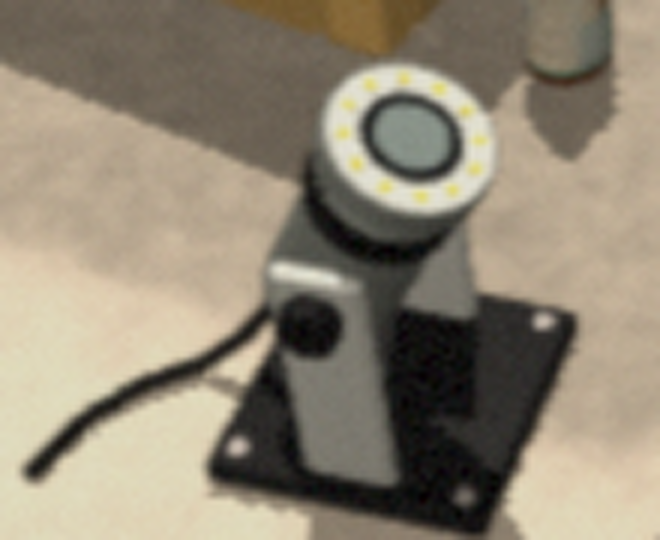

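```bash
cat >> h.py <<'E'
from scipy.optimize import least_squares
CAM={"scene":(445.2172,276.9527,206.3263,np.array([[-0.9023,-0.2845,0.3238,0.2392],[-0.4305,0.5598,-0.708,0.5668],[0.0201,-0.7782,-0.6277,0.7026],[0,0,0,1]])),
"side":(392.7256,280.1971,205.5263,np.array([[0.9979,0.0608,-0.0213,0.5637],[0.0633,-0.8634,0.5005,-0.4923],[0.0121,-0.5008,-0.8655,0.908],[0,0,0,1]]))}
M=np.array([[1,.0003,-.0003,0],[-.0002,.9483,.3172,-.0819],[.0004,-.3172,.9483,-.1428],[0,0,0,1]])
def wcam(p,rpy):
    T=np.eye(4);T[:3,:3]=Rt(rpy);T[:3,3]=p
    return (332.54315,280.9114,208.7308,T@M)
def proj(c,P):
    f,cx,cy,T=c; q=(np.asarray(P)-T[:3,3])@T[:3,:3]
    return np.stack([f*q[...,0]/q[...,2]+cx,f*q[...,1]/q[...,2]+cy],-1)
def ray(c,uv):
    f,cx,cy,T=c; d=np.array([(uv[0]-cx)/f,(uv[1]-cy)/f,1]); return T[:3,3],T[:3,:3]@d
def atz(c,uv,z):
    o,d=ray(c,uv); return o+d*(z-o[2])/d[2]
def tri(cs,uvs):
    A=np.zeros((3,3));b=np.zeros(3)
    for c,uv in zip(cs,uvs):
        o,d=ray(c,uv);d/=np.linalg.norm(d);Q=np.eye(3)-np.outer(d,d);A+=Q;b+=Q@o
    return np.linalg.solve(A,b)
def unc(x,y,s,x0,y0): return ((x+.5)/s-.5+x0,(y+.5)/s-.5+y0)
def jw(p,P):
    c,s=np.cos(p[2]),np.sin(p[2]); P=np.asarray(P,float)
    return np.stack([p[0]+c*P[...,0]-s*P[...,1],p[1]+s*P[...,0]+c*P[...,1],P[...,2]],-1)
E
python3 - <<'E'
from h import *
S=lambda x,y:unc(x,y,6.6667,200,260); C=lambda x,y:unc(x,y,7,290,160)
si,sc=CAM['side'],CAM['scene']
print('ball',tri([si,sc],[S(85,369),C(484,267)]))
obs=[(si,S(85,369),(-68,-24,54)),(sc,C(484,267),(-68,-24,54)),(si,S(295,365),(0,-24,58)),(sc,C(293,211),(0,-24,58)),
(si,S(304,90),(0,76,44)),(sc,C(203,425),(0,76,40)),(si,S(152,282),(-56,46,22)),(si,S(483,282),(56,46,22)),(si,S(480,558),(56,-46,22)),(si,S(142,556),(-56,-46,22)),
(sc,C(93,322),(56,46,22)),(sc,C(382,410),(-56,46,22))]
f=lambda p:np.concatenate([proj(c,jw(p,np.array(P)/1000))-uv for c,uv,P in obs])
r=least_squares(f,[.5,-.7,0],loss='soft_l1'); print(r.x); print(np.round(f(r.x).reshape(-1,2),1).tolist())
S3=lambda x,y:unc(x,y,6.6667,280,130); C4=lambda x,y:unc(x,y,6,120,240)
print('lens',tri([si,sc],[S3(200,112),C4(412,135)]), atz(si,S3(200,112),.129),atz(sc,C4(412,135),.129))
for z in (.01,.015): print([np.round(atz(si,S3(*q),z)[:2],4).tolist() for q in [(98,218),(130,396),(352,366),(330,235)]],[np.round(atz(sc,C4(*q),z)[:2],4).tolist() for q in [(210,470),(485,532),(577,318)]])
for z in (.069,.0945): print(atz(si,S(240,335),z),proj(sc,jw(r.x,np.array([-.026,-.066,z]))),proj(si,jw(r.x,np.array([-.026,-.066,z]))))
E
```

```text
ball [ 0.41354543 -0.28147381  0.05506284]
[ 0.48449594 -0.27338317  0.04733399]
[[0.5, 9.3], [0.5, -4.4], [0.7, 10.0], [1.0, -4.6], [2.4, 8.2], [0.4, -5.8], [0.7, -5.3], [-0.2, -4.3], [-0.9, -4.2], [-1.6, -4.9], [-2.4, 1.3], [0.7, 1.0]]
lens [0.60689123 0.13350341 0.13031718] [0.6073209  0.13479509 0.129     ] [0.60730748 0.13246975 0.129     ]
[[0.5723, 0.1706], [0.5894, 0.0823], [0.6796, 0.1033], [0.6705, 0.1688]] [[0.6577, 0.191], [0.5682, 0.1725], [0.5874, 0.0877]]
[[0.5723, 0.1669], [0.5892, 0.0791], [0.6789, 0.1], [0.6699, 0.1651]] [[0.6547, 0.1938], [0.5658, 0.1753], [0.5848, 0.0912]]
[ 0.46423554 -0.27076838  0.069     ] [347.87431364 175.04177533] [230.20420076 343.681875  ]
[ 0.4672586  -0.27750147  0.0945    ] [349.11813785 166.52481921] [228.94855949 341.16832415]
```

```bash
python3 - <<'E'
from h import *
S=lambda x,y:unc(x,y,6.6667,200,260); C=lambda x,y:unc(x,y,7,290,160)
si,sc=CAM['side'],CAM['scene']
obs=[(si,S(85,369),(-68,-24,54)),(sc,C(484,267),(-68,-24,54)),(si,S(295,365),(0,-24,58)),(sc,C(293,211),(0,-24,58)),
(si,S(304,90),(0,76,44)),(sc,C(203,425),(0,76,40)),(si,S(152,282),(-56,16,22)),(si,S(483,282),(56,16,22)),(si,S(480,558),(56,-76,22)),(si,S(142,556),(-56,-76,22)),
(sc,C(93,322),(56,16,22)),(sc,C(382,410),(-56,16,22))]
f=lambda p:np.concatenate([proj(c,jw(p,np.array(P)/1000))-uv for c,uv,P in obs])
r=least_squares(f,[.5,-.7,0],loss='soft_l1'); print(r.x); print(np.round(f(r.x).reshape(-1,2),1).tolist())
for z in (.069,.0945): print(jw(r.x,np.array([-.026,-.066,z])),(proj(si,jw(r.x,np.array([-.026,-.066,z])))-[199.6,259.6])*6.667,(proj(sc,jw(r.x,np.array([-.026,-.066,z])))-[289.6,159.6])*7)
for a in (0,.1,.2,.3):
  P=np.array([-.026+.046*np.sin(a),-.066+.046*np.cos(a),.0945])
  print(a,jw(r.x,P),(proj(si,jw(r.x,P))-[199.6,259.6])*6.667,(proj(sc,jw(r.x,P))-[289.6,159.6])*7)
E
```

```text
[ 0.48136943 -0.25312332  0.07702438]
[[0.7, 0.6], [-0.9, -0.0], [0.6, 0.4], [-0.9, 0.1], [1.0, -0.3], [-0.6, -0.1], [-0.9, -0.4], [-1.4, -0.9], [-0.9, -0.4], [-2.0, 0.5], [-0.2, -0.2], [3.1, -1.5]]
[ 0.46052511 -0.32092829  0.069     ] [208.45528665 494.76635266] [393.27338621 137.3208693 ]
[ 0.46052511 -0.32092829  0.0945    ] [200.3110001  476.38298438] [401.87812482  77.34943509]
0 [ 0.45698549 -0.27506467  0.0945    ] [207.81315204 324.84218068] [368.40031432 148.66536137]
0.1 [ 0.46158189 -0.27494043  0.0945    ] [222.55869451 325.42536134] [355.31820607 145.22731596]
0.2 [ 0.46616774 -0.27527568  0.0945    ] [237.09359714 327.47500061] [342.75365609 141.10159689]
0.3 [ 0.4706972  -0.27606707  0.0945    ] [251.28454724 330.97375783] [330.84054157 136.33635677]
```

```bash
cat >> h.py <<'E'
J=np.array([0.48137,-0.25312,0.0770])
def delta(p,psi):
    "shift(cm), turn for tool to go to world p, yaw psi from measured pose"
    o=bot.get_obs(); A=Rt(o['eef_rot']); d=A.T@(np.array(p)-o['tcp_pos'])*100
    t=-(psi-o['eef_rot'][2]); t=(t+np.pi)%(2*np.pi)-np.pi
    print('t',round(o['clock'],2),'delta cm',np.round(d,2),'turn',round(t,3),'rows',max(np.linalg.norm(d)/4.17,abs(t)/.125))
E
python3 -c "
from h import *
delta([.49,-.28,.21],J[2]-np.pi/2)"
```

```text
t 0.15 delta cm [-20.68 -37.95   2.1 ] turn 0.237 rows 10.37725050695342
```

Call:
{"fn": "carry_out", "kwargs": {
  "deltas": [
    [[-20.7,-38,2],0.237],
    [[-20.7,-38,2],0.237],
    [[-20.7,-38,2],0.237],
    [[-20.7,-38,2],0.237],
    [[-20.7,-38,2],0.237],
    [[-20.7,-38,2],0.237],
    [[-20.7,-38,2],0.237],
    [[-20.7,-38,2],0.237]
  ],
  "jaw": 0.4,
  "newtons": 30
}}

```text
clock: 0.82
tcp_pos: [0.4228, -0.3509, 0.2157]
eef_rot: [3.141, 0.0, -1.494]
wrist_force: [-0.1, -0.0, -0.2]
width: 0.401
```

```bash
python3 -c "
from h import *
delta([.49,-.28,.21],J[2]-np.pi/2)"
```

```text
t 0.82 delta cm [-6.56 -7.24  0.57] turn -0.001 rows 2.3459491312933274
```

Call:
{"fn": "carry_out", "kwargs": {
  "deltas": [
    [[-6.5,-7.2,0.5],0],
    [[-6.5,-7.2,0.5],0],
    [[-6.5,-7.2,0.5],0],
    [[-6.5,-7.2,0.5],0]
  ]
}}

```text
clock: 1.15
tcp_pos: [0.4905, -0.2792, 0.2105]
eef_rot: [3.141, 0.001, -1.489]
wrist_force: [0.4, -0.2, 0.2]
width: 0.399
```

```bash
python3 - <<'E'
from h import *
o=bot.get_obs(); print(o['tcp_pos'].tolist(),o['eef_rot'].tolist())
cv2.imwrite('pics/w1.png',bot.read_camera('wrist')['img'][:,:,::-1])
i=cv2.imread('pics/w1.png'); 
c=wcam(o['tcp_pos'],o['eef_rot']); print(proj(c,jw(J,np.array([[0,-.024,.058],[-.068,-.024,.054]]))))
cv2.imwrite('pics/w1b.png',cv2.resize(i,(800,600),interpolation=cv2.INTER_CUBIC))
E
```

```text
[0.49047356753714183, -0.27921510025607016, 0.2104815164848497] [3.1414671054947765, 0.0011285487731369503, -1.488636058141528]
[[278.2335233  198.66777004]
 [278.07993854 262.44389759]]
```

View pics/w1b.png

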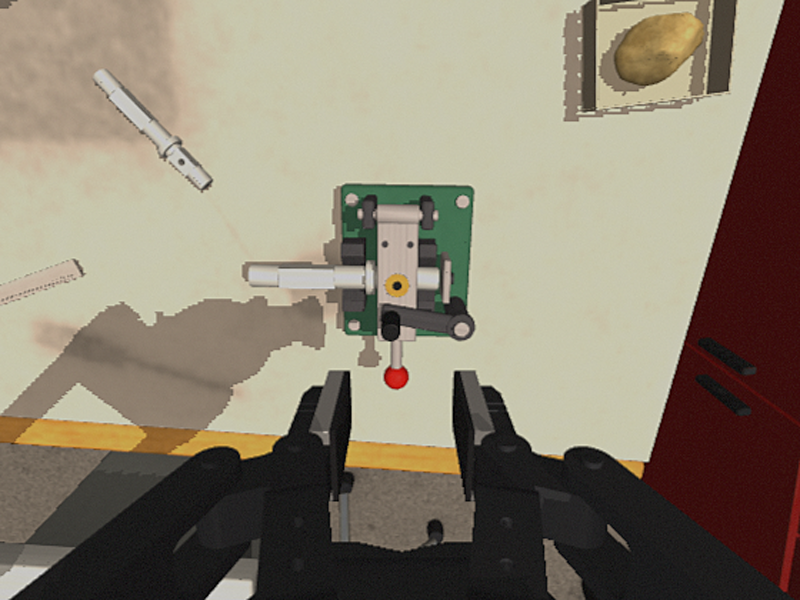

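```bash
python3 - <<'E'
import cv2
i=cv2.imread('pics/w1.png'); cv2.imwrite('pics/w1c.png',cv2.resize(i[120:280,160:350],None,fx=4,fy=4,interpolation=cv2.INTER_CUBIC))
E
```

```text
(no output)
```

View pics/w1c.png

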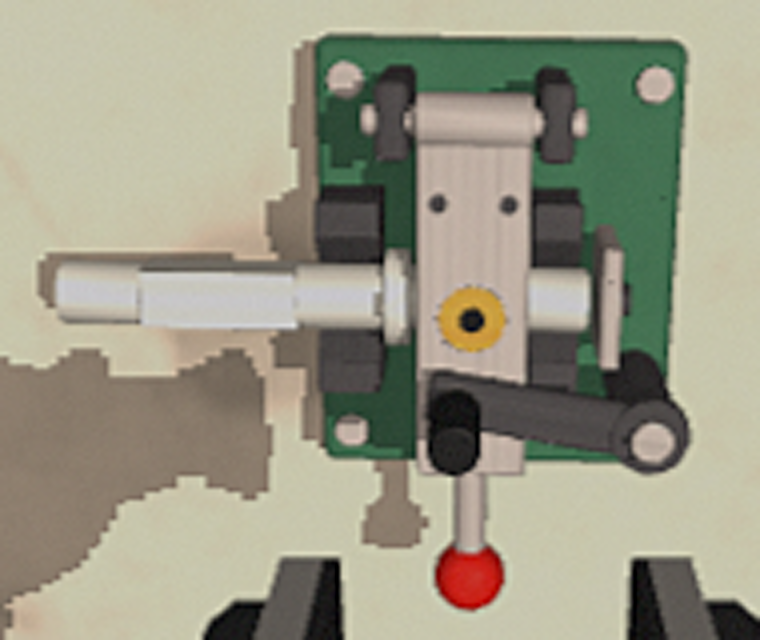

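```bash
python3 - <<'E'
from h import *
W=wcam([0.490473,-0.279215,0.210482],[3.141467,.0011285,-1.488636])
w=lambda x,y:unc(x,y,4,160,120)
obs=[(w(470,576),(-68,-24,54)),(w(472,319),(0,-24,60)),(w(318,37),(56,16,22)),(w(687,42),(56,-76,22)),(w(324,457),(-56,16,22)),(w(53,293),(0,76,42))]
f=lambda p:np.concatenate([proj(W,jw(p,np.array(P)/1000))-uv for uv,P in obs])
r=least_squares(f,J,loss='soft_l1'); print(r.x); print(np.round(f(r.x).reshape(-1,2),1).tolist())
p=atz(W,w(456,450),.0945); print('peg',p)
J=r.x
ax=jw(J,np.array([-.026,-.066,.0945])); print(ax, np.linalg.norm(p-ax)); d=p-ax
print('lat',np.arctan2(d[0],d[1])+J[2])
E
```

```text
[ 0.4832428  -0.25225969  0.07491663]
[[0.1, -2.9], [-0.2, -2.0], [-2.1, 1.9], [0.1, 1.4], [0.0, 2.8], [1.7, -1.6]]
peg [ 0.46462725 -0.27498928  0.0945    ]
[ 0.46225561 -0.32002057  0.0945    ] 0.0450937019555413
lat 0.12753467869799023
```

```bash
cat >> h.py <<'E'
J=np.array([.4825,-.2525,.0755])
E
python3 - <<'E'
from h import *
a=.14; p=jw(J,np.array([-.026+.046*np.sin(a),-.066+.046*np.cos(a),.0725])); print(p)
delta(p,J[2]-np.pi/2)
E
```

```text
[ 0.46451728 -0.27436877  0.0725    ]
t 1.2 delta cm [-0.87  2.4  13.81] turn 0.005 rows 3.368016676803137
```

Call:
{"fn": "carry_out", "kwargs": {
  "deltas": [
    [[-0.8,2.4,3.5],0.005],
    [[-0.8,2.4,7],0.005],
    [[-0.8,2.4,10],0.005],
    [[-0.8,2.4,12],0.005],
    [[-0.8,2.4,13.8],0.005],
    [[-0.8,2.4,13.8],0.005]
  ]
}}

```text
clock: 1.7
tcp_pos: [0.461, -0.2764, 0.0697]
eef_rot: [3.136, 0.005, -1.501]
wrist_force: [0.1, -0.2, 0.2]
width: 0.396
```

```bash
python3 - <<'E'
from h import *
o=bot.get_obs(); print(o['tcp_pos'],o['eef_rot'],o['wrist_force'])
cv2.imwrite('pics/w2.png',cv2.resize(bot.read_camera('wrist')['img'][:,:,::-1],(800,600)))
E
```

```text
[ 0.46104416 -0.27637818  0.06971114] [ 3.13623204  0.00486186 -1.50149464] [ 0.0785131  -0.19394503  0.15306988]
```

View pics/w2.png

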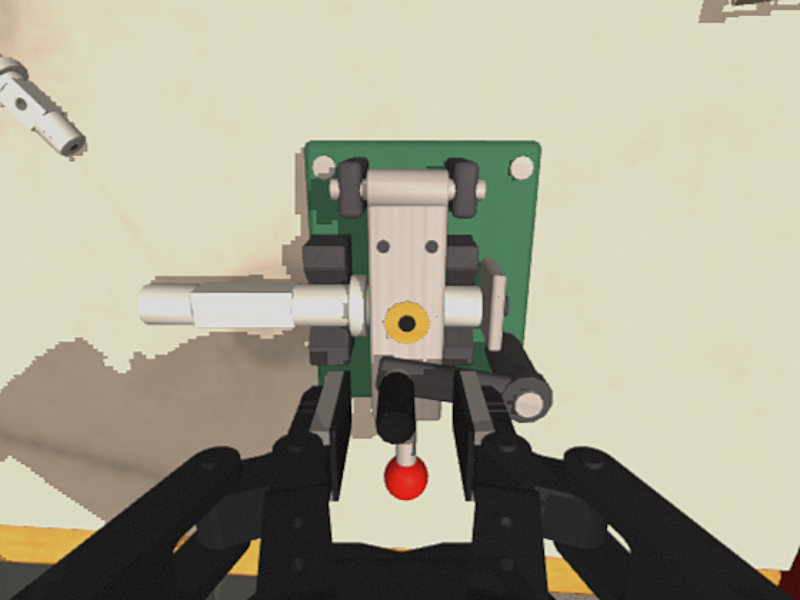

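Call:
{"fn": "carry_out", "kwargs": {
  "deltas": [
    [[0,0,0],0],
    [[0,0,0],0],
    [[0,0,0],0],
    [[0,0,0],0],
    [[0,0,0],0],
    [[0,0,0],0]
  ],
  "jaw": 0.0,
  "newtons": 30
}}

```text
clock: 2.25
tcp_pos: [0.4632, -0.2746, 0.074]
eef_rot: [3.14, 0.003, -1.499]
wrist_force: [-1.1, 5.4, 1.4]
width: 0.124
```

```bash
python3 - <<'E'
from h import *
o=bot.get_obs(); print(o['tcp_pos'],o['eef_rot'],o['wrist_force'],o['width']*85)
cv2.imwrite('pics/w3.png',cv2.resize(bot.read_camera('wrist')['img'][:,:,::-1],(800,600)))
ax=jw(J,np.array([-.026,-.066,0]))
p0=o['tcp_pos']; d=p0-ax; print('a',np.arctan2(d[0],d[1])+J[2],np.hypot(d[0],d[1]))
A=Rt([np.pi,0,o['eef_rot'][2]]); a0=.14
P=lambda a:jw(J,np.array([-.026+.046*np.sin(a),-.066+.046*np.cos(a),0]))
for a in (.3,.6,.9,1.2,1.5,1.8,2.1,2.4,2.45): print(a,np.round(A.T@(P(a)-P(a0))*100,2))
E
```

```text
[ 0.46324209 -0.27455689  0.07397269] [ 3.14034118e+00  2.77650329e-03 -1.49949285e+00] [-1.05636332  5.40295218  1.36499171] 10.534818976456334
a 0.11244490131896605 0.045747445259094514
0.3 [ 0.16 -0.72 -0.  ]
0.6 [ 0.75 -1.96 -0.  ]
0.9 [ 1.68 -2.97 -0.  ]
1.2 [ 2.87 -3.66 -0.  ]
1.5 [ 4.21 -3.96 -0.  ]
1.8 [ 5.58 -3.86 -0.  ]
2.1 [ 6.86 -3.36 -0.  ]
2.4 [ 7.94 -2.5  -0.  ]
2.45 [ 8.09 -2.33 -0.  ]
```

View pics/w3.png

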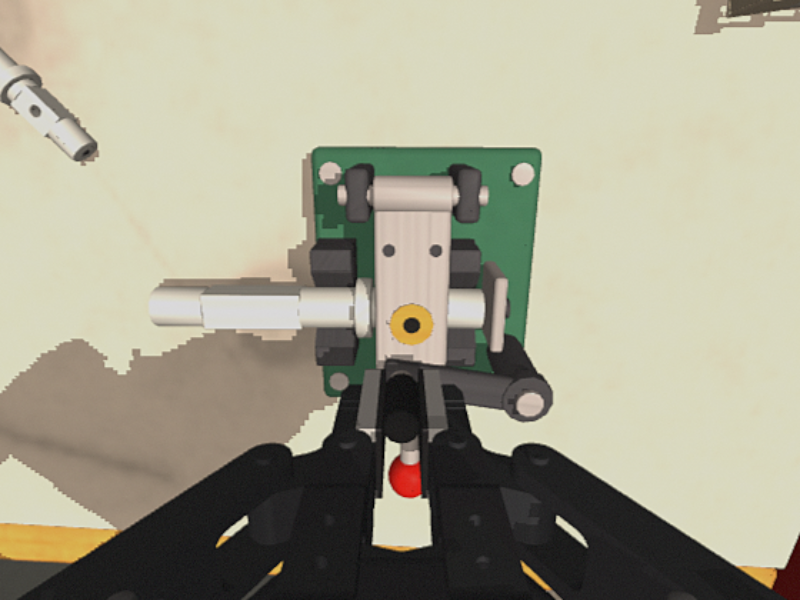

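Call:
{"fn": "carry_out", "kwargs": {
  "deltas": [
    [[0.15,-0.7,0],0],
    [[0.4,-1.4,0],0],
    [[0.75,-2.0,0],0],
    [[1.2,-2.5,0],0],
    [[1.7,-3.0,0],0],
    [[2.3,-3.35,0],0],
    [[2.9,-3.65,0],0],
    [[3.5,-3.85,0],0]
  ]
}}

```text
clock: 2.97
tcp_pos: [0.509, -0.3064, 0.0744]
eef_rot: [-3.134, 0.001, -1.502]
wrist_force: [5.1, 4.0, -4.2]
width: 0.121
```

Call:
{"fn": "carry_out", "kwargs": {
  "deltas": [
    [[0.7,-0.1,0],0],
    [[1.4,-0.1,0],0],
    [[2.1,0,0],0],
    [[2.75,0.25,0],0],
    [[3.35,0.5,0],0],
    [[3.9,0.9,0],0],
    [[4.45,1.35,0],0],
    [[4.6,1.5,0],0]
  ]
}}

```text
clock: 3.63
tcp_pos: [0.4949, -0.3528, 0.0737]
eef_rot: [-3.136, 0.006, -1.505]
wrist_force: [11.0, 16.7, 4.7]
width: 0.126
```

```bash
python3 - <<'E'
from h import *
o=bot.get_obs(); print(o['tcp_pos'],o['eef_rot'],o['wrist_force'],o['width']*85)
cv2.imwrite('pics/w4.png',cv2.resize(bot.read_camera('wrist')['img'][:,:,::-1],(800,600)))
ax=jw(J,np.array([-.026,-.066,0]))
p0=o['tcp_pos']; d=p0-ax; print('a',np.arctan2(d[0],d[1])+J[2],np.hypot(d[0],d[1]))
E
```

```text
[ 0.49487564 -0.35279024  0.07374294] [-3.13627686  0.00607903 -1.50480038] [11.01282865 16.66991384  4.68771963] 10.688964720451827
a 2.4194505344896617 0.04655970040997148
```

View pics/w4.png

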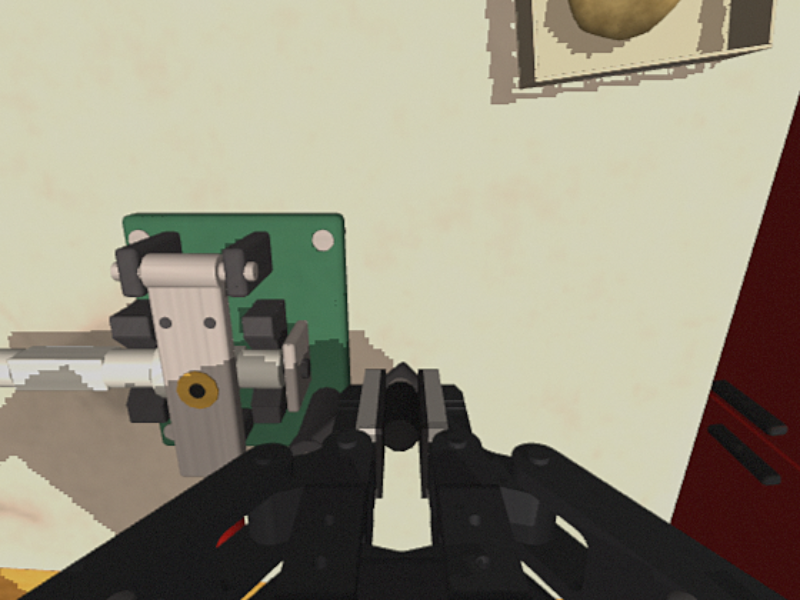

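Call:
{"fn": "carry_out", "kwargs": {
  "deltas": [
    [[0,0,0],0],
    [[0,0,0],0],
    [[0,0,0],0],
    [[0,0,-2],0],
    [[0,0,-5],0],
    [[0,0,-7],0]
  ],
  "jaw": 0.4
}}

```text
clock: 4.18
tcp_pos: [0.4934, -0.3571, 0.1445]
eef_rot: [-3.141, -0.003, -1.499]
wrist_force: [0.4, -0.8, -0.2]
width: 0.402
```

```bash
python3 - <<'E'
from h import *
o=bot.get_obs(); print(o['tcp_pos'],o['eef_rot'],o['wrist_force'],o['width']*85)
cv2.imwrite('pics/w5.png',cv2.resize(bot.read_camera('wrist')['img'][:,:,::-1],(800,600)))
p=jw(J,np.array([-.068,-.024,.0353])); print(p); delta(p,J[2]-np.pi/2)
E
```

```text
[ 0.49340929 -0.35714184  0.14449731] [-3.14087993e+00 -2.66030945e-03 -1.49942331e+00] [ 0.37724888 -0.82695245 -0.22530964] 34.19411086425306
[ 0.416504   -0.28156075  0.0353    ]
t 4.23 delta cm [-8.39  7.38 11.22] turn -0.004 rows 3.7967423541847602
```

View pics/w5.png

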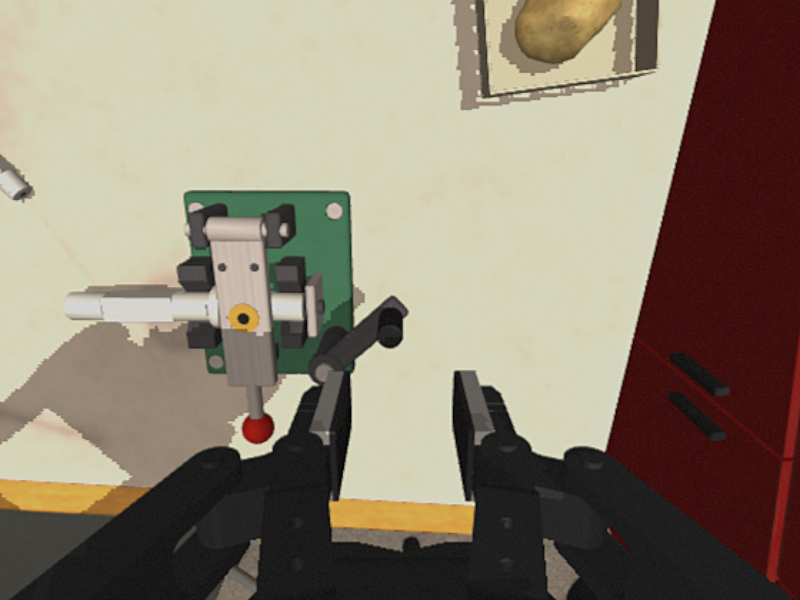

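Call:
{"fn": "carry_out", "kwargs": {
  "deltas": [
    [[-3,2.6,0],0],
    [[-6,5.2,0],0],
    [[-8.4,7.4,0],0],
    [[-8.4,7.4,3],0],
    [[-8.4,7.4,6.5],0],
    [[-8.4,7.4,9.5],0],
    [[-8.4,7.4,11.2],0],
    [[-8.4,7.4,11.2],0]
  ]
}}

```text
clock: 4.9
tcp_pos: [0.4119, -0.2765, 0.028]
eef_rot: [3.138, 0.004, -1.499]
wrist_force: [0.3, 1.0, -1.0]
width: 0.401
```

```bash
python3 - <<'E'
from h import *
o=bot.get_obs(); print(o['tcp_pos'],o['eef_rot'],o['wrist_force'],o['width']*85)
cv2.imwrite('pics/w6.png',cv2.resize(bot.read_camera('wrist')['img'][:,:,::-1],(800,600)))
c=wcam(o['tcp_pos'],o['eef_rot']); print(proj(c,jw(J,np.array([-.068,-.024,.054])))*1.4286)
E
```

```text
[ 0.41193165 -0.27647105  0.02796982] [ 3.13791478  0.00361493 -1.49938236] [ 0.28709193  1.00011764 -0.9820717 ] 34.12329418544075
[420.04949164 427.15618725]
```

View pics/w6.png

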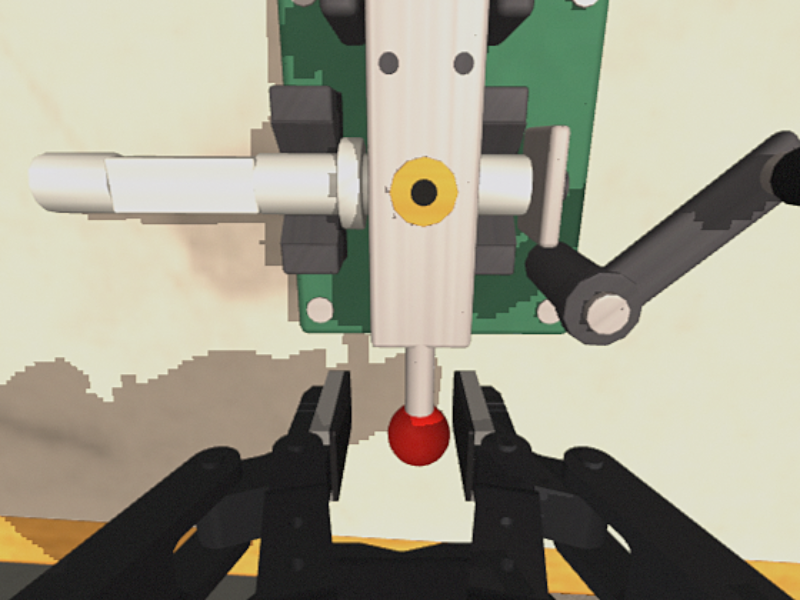

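Call:
{"fn": "carry_out", "kwargs": {
  "deltas": [
    [[0,0,0],0],
    [[0,0,0],0],
    [[0,0,0],0],
    [[0,0,0],0],
    [[0,0,0],0]
  ],
  "jaw": 0.0,
  "newtons": 40
}}

```text
clock: 5.37
tcp_pos: [0.4143, -0.2809, 0.033]
eef_rot: [-3.139, -0.007, -1.498]
wrist_force: [-7.5, -9.0, -0.2]
width: 0.18
```

```bash
python3 - <<'E'
from h import *
o=bot.get_obs(); print(o['tcp_pos'],o['eef_rot'],o['wrist_force'],o['width']*85)
cv2.imwrite('pics/w7.png',cv2.resize(bot.read_camera('wrist')['img'][:,:,::-1],(800,600)))
A=Rt([np.pi,0,o['eef_rot'][2]])
P=lambda a:jw(J,np.array([.045-.113*np.cos(a),-.024,.054+.113*np.sin(a)]))
for a in np.arange(.1,2.01,.1): print(round(a,1),np.round(A.T@(P(a)-P(0))*100,2))
E
```

```text
[ 0.41427654 -0.28090342  0.03298596] [-3.13901844 -0.00741531 -1.49783224] [-7.45063849 -9.01402809 -0.24100006] 15.293610319771425
0.1 [-0.   -0.06 -1.13]
0.2 [-0.   -0.23 -2.24]
0.3 [-0.   -0.5  -3.34]
0.4 [-0.   -0.89 -4.4 ]
0.5 [-0.   -1.38 -5.42]
0.6 [-0.01 -1.97 -6.38]
0.7 [-0.01 -2.66 -7.28]
0.8 [-0.01 -3.43 -8.11]
0.9 [-0.01 -4.28 -8.85]
1.0 [-0.01 -5.19 -9.51]
1.1 [ -0.02  -6.17 -10.07]
1.2 [ -0.02  -7.21 -10.53]
1.3 [ -0.02  -8.28 -10.89]
1.4 [ -0.02  -9.38 -11.14]
1.5 [ -0.03 -10.5  -11.27]
1.6 [ -0.03 -11.63 -11.3 ]
1.7 [ -0.03 -12.76 -11.21]
1.8 [ -0.04 -13.87 -11.  ]
1.9 [ -0.04 -14.95 -10.69]
2.0 [ -0.04 -16.   -10.28]
```

View pics/w7.png

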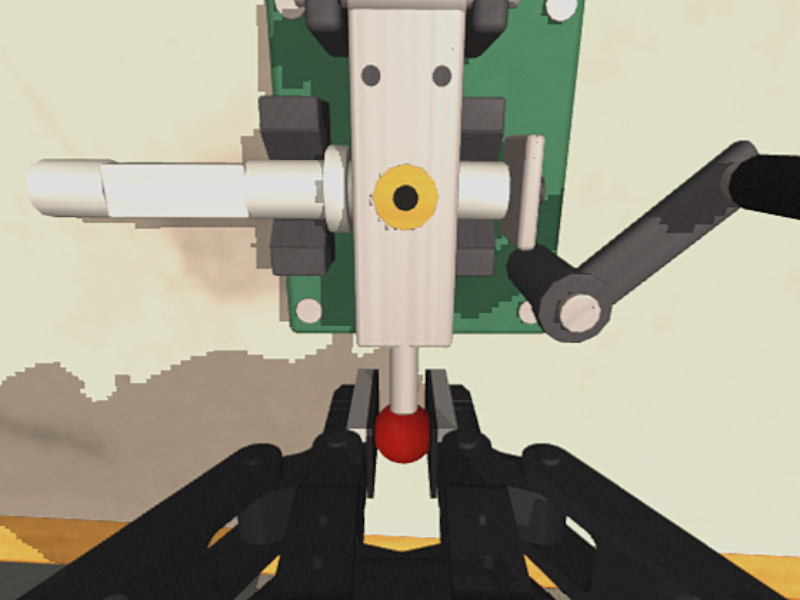

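Call:
{"fn": "carry_out", "kwargs": {
  "deltas": [
    [[0,-0.06,-1.1],0],
    [[0,-0.23,-2.25],0],
    [[0,-0.5,-3.35],0],
    [[0,-0.9,-4.4],0],
    [[0,-1.4,-5.4],0],
    [[0,-2.0,-6.4],0],
    [[0,-2.65,-7.3],0],
    [[0,-3.4,-8.1],0]
  ]
}}

```text
clock: 6.08
tcp_pos: [0.4502, -0.2786, 0.1152]
eef_rot: [-3.135, -0.01, -1.498]
wrist_force: [2.7, -5.9, -4.7]
width: 0.178
```

Call:
{"fn": "carry_out", "kwargs": {
  "deltas": [
    [[0,-0.85,-0.75],0],
    [[0,-1.8,-1.4],0],
    [[0,-2.75,-1.95],0],
    [[0,-3.8,-2.4],0],
    [[0,-4.85,-2.8],0],
    [[0,-5.95,-3.05],0],
    [[0,-7.1,-3.2],0],
    [[0,-8.2,-3.2],0]
  ]
}}

```text
clock: 6.75
tcp_pos: [0.5315, -0.273, 0.1477]
eef_rot: [-3.136, -0.011, -1.498]
wrist_force: [-1.0, -8.1, -0.8]
width: 0.183
```

Call:
{"fn": "carry_out", "kwargs": {
  "deltas": [
    [[0,-1.1,0.1],0],
    [[0,-2.2,0.3],0],
    [[0,-3.3,0.6],0],
    [[0,-4.3,1.0],0],
    [[0,-4.3,1.0],0]
  ]
}}

```text
clock: 7.17
tcp_pos: [0.5767, -0.2692, 0.1377]
eef_rot: [-3.132, -0.009, -1.498]
wrist_force: [0.7, 0.2, 0.4]
width: 0.059
```

```bash
python3 - <<'E'
from h import *
o=bot.get_obs(); print(o['tcp_pos'],o['eef_rot'],o['wrist_force'],o['width']*85)
cv2.imwrite('pics/w8.png',cv2.resize(bot.read_camera('wrist')['img'][:,:,::-1],(800,600)))
E
```

```text
[ 0.57667249 -0.26915082  0.13767607] [-3.13217043 -0.00934157 -1.49839822] [0.70816936 0.23217247 0.35670872] 5.017490042135483
```

View pics/w8.png

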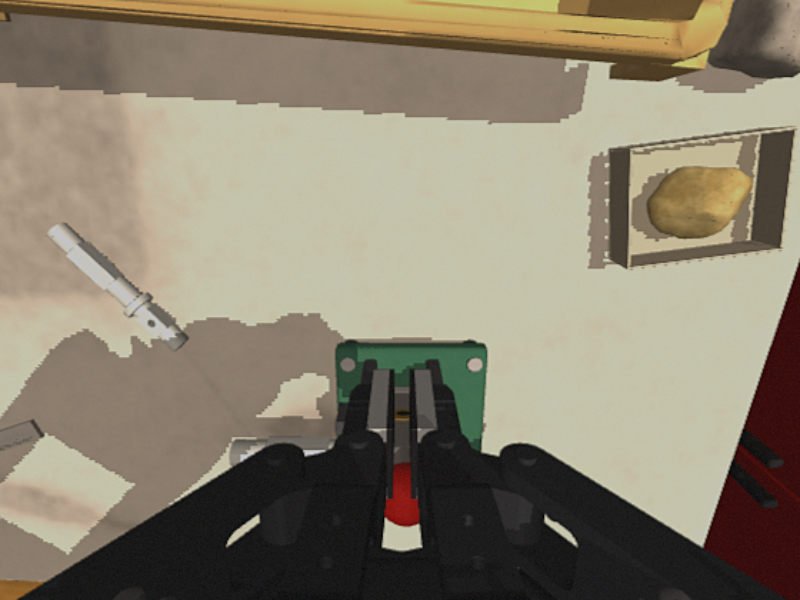

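```bash
python3 - <<'E'
from h import *
a=bot.read_camera('side')['img'][:,:,::-1]; b=bot.read_camera('scene')['img'][:,:,::-1]
f=lambda i,x,y,w,h:cv2.resize(i[y:y+h,x:x+w],(400,400),interpolation=cv2.INTER_CUBIC)
cv2.imwrite('pics/s9.png',np.hstack([f(a,190,240,110,110),f(b,280,120,110,110)]))
E
```

```text
(no output)
```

View pics/s9.png

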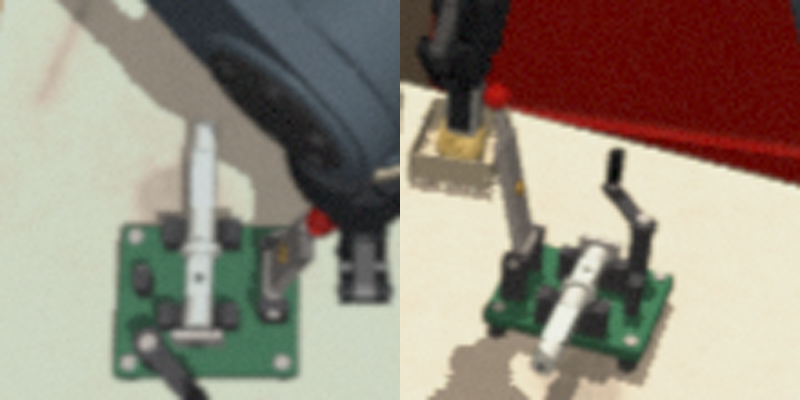

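```bash
python3 - <<'E'
from h import *
p=tri([CAM['side'],CAM['scene']],[(278.,301.05),(306.4-.4,146.)]); print(p)
for a in (1.4,1.5,1.6,1.7): print(a,jw(J,np.array([.045-.113*np.cos(a),-.024,.054+.113*np.sin(a)])))
o=bot.get_obs();print(o['clock'],o['tcp_pos'],o['wrist_force'])
b=bot.read_camera('scene')['img'][:,:,::-1]
f=lambda i,x,y,w,h:cv2.resize(i[y:y+h,x:x+w],(400,400),interpolation=cv2.INTER_CUBIC)
cv2.imwrite('pics/s10.png',f(b,280,120,110,110))
E
```

```text
[ 0.55399608 -0.27366715  0.16328055]
1.4 [ 0.51003051 -0.27448605  0.16535582]
1.5 [ 0.52121155 -0.27364028  0.16671693]
1.6 [ 0.53247223 -0.27278848  0.16695182]
1.7 [ 0.54370004 -0.27193916  0.16605812]
7.3167 [ 0.57219097 -0.26553516  0.13551946] [-0.3970364  -0.38903704 -0.43388617]
```

View pics/s10.png

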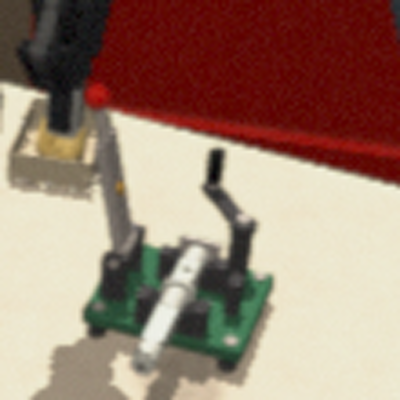

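Call:
{"fn": "carry_out", "kwargs": {
  "deltas": [
    [[0,-0.5,-2],0],
    [[0,-1,-5],0],
    [[0,-1,-8.5],0],
    [[0,-1,-10],0],
    [[0,-1,-10],0]
  ]
}}

```text
clock: 7.78
tcp_pos: [0.5838, -0.2657, 0.2391]
eef_rot: [-3.135, -0.005, -1.499]
wrist_force: [-0.2, -0.0, 0.3]
width: 0.002
```

```bash
python3 - <<'E'
from h import *
a=bot.read_camera('side')['img'][:,:,::-1]; b=bot.read_camera('scene')['img'][:,:,::-1]
f=lambda i,x,y,w,h:cv2.resize(i[y:y+h,x:x+w],(400,400),interpolation=cv2.INTER_CUBIC)
cv2.imwrite('pics/s11.png',np.hstack([f(a,190,240,110,110),f(b,280,120,110,110)]))
# view pose: hole seen by camera straight: tool -y = jig -y
delta(jw(J,np.array([.02,.058,.19])),J[2]+np.pi)
E
```

```text
t 7.88 delta cm [-7.69  7.81  4.44] turn 1.567 rows 12.536735419405304
```

View pics/s11.png

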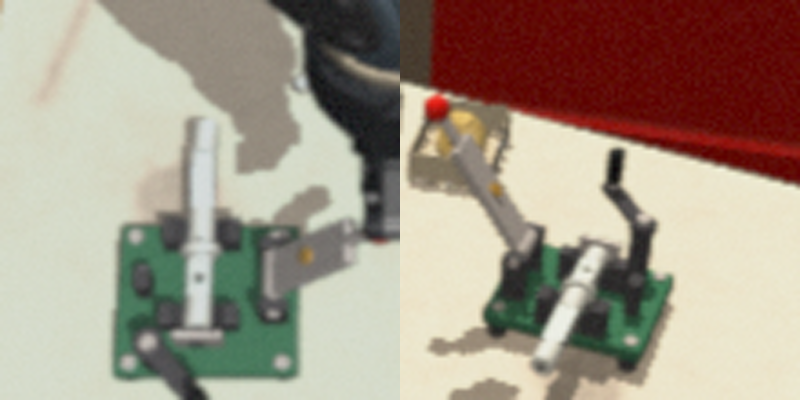

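Call:
{"fn": "carry_out", "kwargs": {
  "deltas": [
    [[-2,1,0],0.125],
    [[-4,3,1],0.25],
    [[-6,5,2],0.375],
    [[-7.7,7,3],0.5],
    [[-7.7,7.8,4],0.625],
    [[-7.7,7.8,4.4],0.75],
    [[-7.7,7.8,4.4],0.875],
    [[-7.7,7.8,4.4],1.0]
  ]
}}

```text
clock: 8.55
tcp_pos: [0.4965, -0.1921, 0.1876]
eef_rot: [3.136, -0.002, -2.505]
wrist_force: [0.1, 0.7, 1.2]
width: 0.001
```

Call:
{"fn": "carry_out", "kwargs": {
  "deltas": [
    [[0,0,0],0.125],
    [[0,0,0],0.25],
    [[0,0,0],0.375],
    [[0,0,0],0.5],
    [[0,0,0],0.57],
    [[0,0,0],0.57],
    [[0,0,0],0.57]
  ]
}}

```text
clock: 9.13
tcp_pos: [0.4975, -0.1927, 0.1884]
eef_rot: [3.139, -0.003, -3.067]
wrist_force: [-0.4, 0.3, 0.2]
width: 0.005
```

```bash
python3 - <<'E'
from h import *
o=bot.get_obs(); print(o['tcp_pos'].tolist(),o['eef_rot'].tolist(),o['joint_positions'])
i=bot.read_camera('wrist')['img'][:,:,::-1]
cv2.imwrite('pics/w12raw.png',i)
cv2.imwrite('pics/w12.png',cv2.resize(i,(800,600),interpolation=cv2.INTER_CUBIC))
c=wcam(o['tcp_pos'],o['eef_rot']); print(proj(c,jw(J,np.array([[0,-.024,.047],[0,.076,.048]])))*1.4286)
E
```

```text
[0.49748268526216705, -0.19273203951096685, 0.1884487822703666] [3.139250078815147, -0.003026557936713248, -3.0671701455328844] [-5.79207498e-01  4.64484853e-01  1.70405458e+00  2.33696405e-05
  9.76880404e-01  2.48795308e+00]
[[434.92877553 137.57948582]
 [431.60003954 304.66309044]]
```

View pics/w12.png

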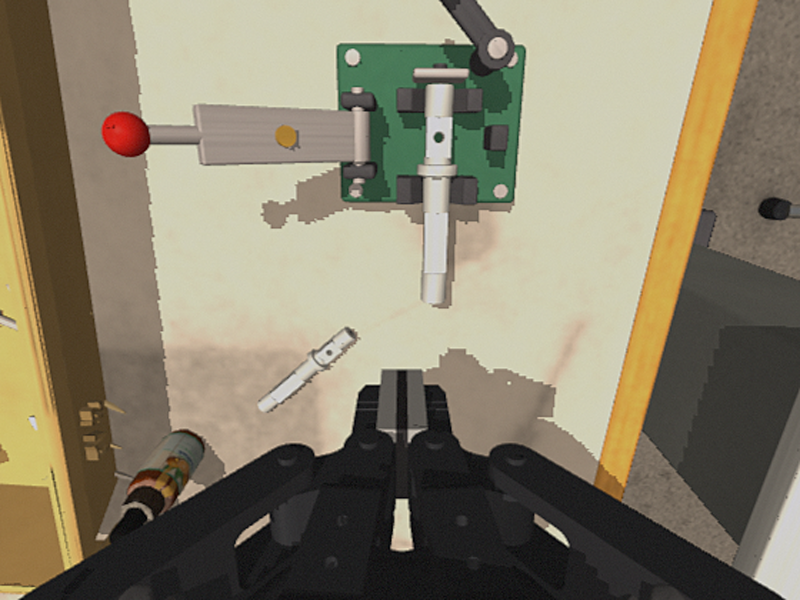

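```bash
python3 - <<'E'
from h import *
# refine pin line from w12 in hires
i=cv2.imread('pics/w12raw.png'); cv2.imwrite('pics/w12c.png',cv2.resize(i[40:220,250:360],None,fx=5,fy=3.3,interpolation=cv2.INTER_CUBIC)[:600])
cv2.imwrite('pics/w12c.png',cv2.resize(i[70:140,270:350],None,fx=8,fy=8,interpolation=cv2.INTER_CUBIC))
delta(jw([.481,-.2525,.0755],np.array([-.003,-.0245,.060])),.0755-np.pi)
E
```

```text
t 9.18 delta cm [ 2.38 -8.29 12.86] turn -0.001 rows 3.7145191276372365
```

View pics/w12c.png

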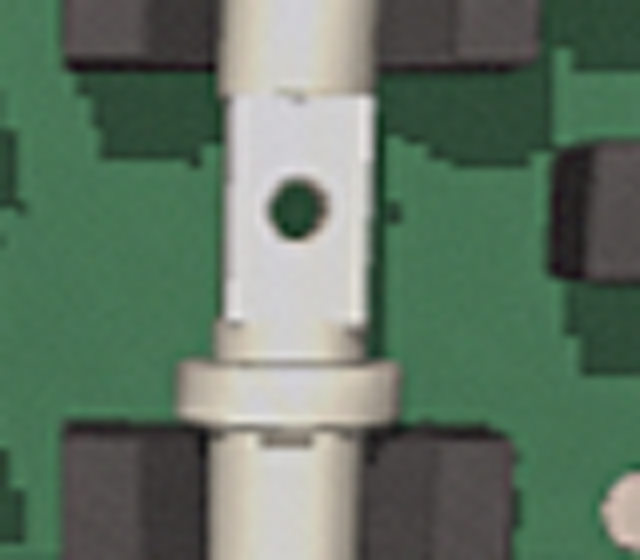

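Call:
{"fn": "carry_out", "kwargs": {
  "deltas": [
    [[1,-3,0],0],
    [[2.4,-6,0],0],
    [[2.4,-8.3,0],0],
    [[2.4,-8.3,3],0],
    [[2.4,-8.3,6],0],
    [[2.4,-8.3,9],0],
    [[2.4,-8.3,11],0],
    [[2.4,-8.3,12],0]
  ],
  "jaw": 0.18
}}

```text
clock: 9.85
tcp_pos: [0.4789, -0.2766, 0.0668]
eef_rot: [3.137, -0.004, -3.068]
wrist_force: [-0.4, 0.5, 1.4]
width: 0.179
```

Call:
{"fn": "carry_out", "kwargs": {
  "deltas": [
    [[0,0,0.4],0],
    [[0,0,0.8],0],
    [[0,0,0.8],0]
  ]
}}

```text
clock: 10.1
tcp_pos: [0.4812, -0.2782, 0.0621]
eef_rot: [-3.141, 0.0, -3.068]
wrist_force: [0.1, -0.3, -0.4]
width: 0.181
```

```bash
cat >> h.py <<'E'
def snap(n,box=None,s=1.4286):
    o=bot.get_obs(); print(o['clock'],np.round(o['tcp_pos'],4).tolist(),np.round(o['eef_rot'],4).tolist(),'F',np.round(o['wrist_force'],1),'w',round(o['width'],3))
    i=bot.read_camera('wrist')['img'][:,:,::-1]; cv2.imwrite(f'pics/{n}_raw.png',i)
    if box: x,y,w,h=box; i=i[y:y+h,x:x+w]
    cv2.imwrite(f'pics/{n}.png',cv2.resize(i,None,fx=s,fy=s,interpolation=cv2.INTER_CUBIC)); return o
E
python3 - <<'E'
from h import *
o=snap('w13')
delta(jw([.481,-.2525,.0755],np.array([-.003,-.0245,.050])),.0755-np.pi)
E
```

```text
10.1 [0.4812, -0.2782, 0.0621] [-3.1412, 0.0004, -3.0685] F [ 0.1 -0.3 -0.4] w 0.181
t 10.15 delta cm [0.15 0.14 1.27] turn -0.002 rows 0.3075636932361282
```

View pics/w13.png

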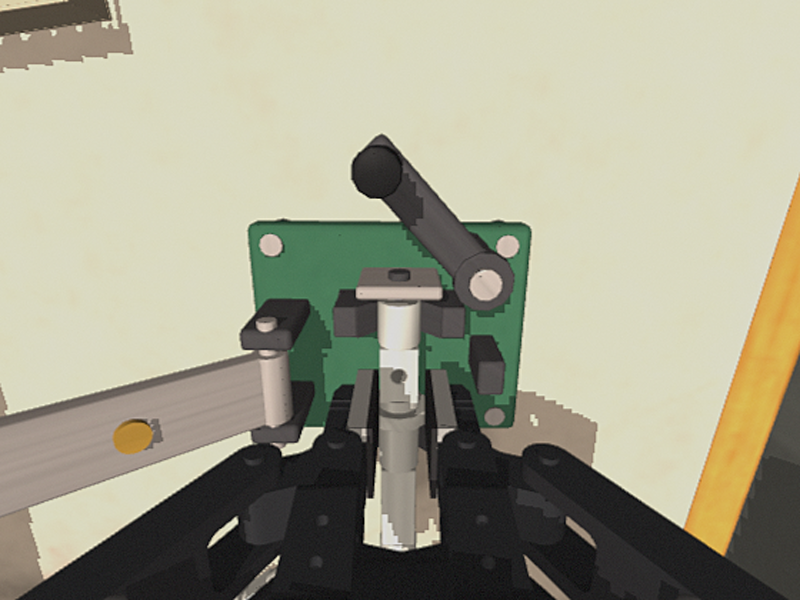

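Call:
{"fn": "carry_out", "kwargs": {
  "deltas": [
    [[0.2,0.1,0.4],0],
    [[0.2,0.1,0.8],0],
    [[0.2,0.1,1.1],0],
    [[0.2,0.1,1.3],0],
    [[0.2,0.1,1.3],0],
    [[0.2,0.1,1.3],0]
  ]
}}

```text
clock: 10.65
tcp_pos: [0.4788, -0.2772, 0.0489]
eef_rot: [3.142, -0.0, -3.069]
wrist_force: [0.8, 0.1, -0.4]
width: 0.178
```

Call:
{"fn": "carry_out", "kwargs": {
  "deltas": [
    [[0,0,0.05],0],
    [[0,0,0.1],0],
    [[0,0,0.1],0]
  ]
}}

```text
clock: 10.9
tcp_pos: [0.4789, -0.2772, 0.0479]
eef_rot: [-3.142, 0.0, -3.069]
wrist_force: [-0.1, -0.6, 0.5]
width: 0.181
```

```bash
python3 - <<'E'
from h import *
o=snap('w14',(220,200,120,120),5)
E
```

```text
10.9 [0.4789, -0.2772, 0.0479] [-3.1416, 0.0, -3.069] F [-0.1 -0.6  0.5] w 0.181
```

View pics/w14.png

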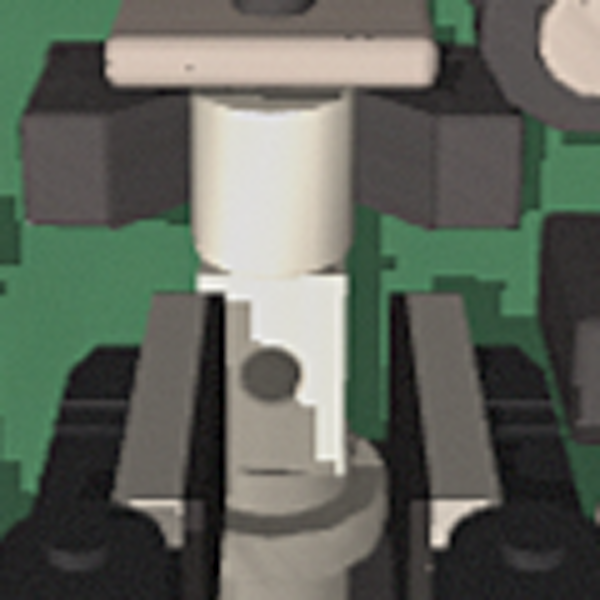

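Call:
{"fn": "carry_out", "kwargs": {
  "deltas": [
    [[0.1,0,0],0],
    [[0.1,0,0.05],0],
    [[0.1,0,0.1],0],
    [[0.1,0,0.1],0]
  ]
}}

```text
clock: 11.28
tcp_pos: [0.4779, -0.2773, 0.0472]
eef_rot: [-3.141, 0.0, -3.069]
wrist_force: [0.1, 0.1, 2.6]
width: 0.178
```

```bash
python3 - <<'E'
from h import *
o=snap('w15',(220,200,120,120),5)
E
```

```text
11.2833 [0.4779, -0.2773, 0.0472] [-3.1415, 0.0002, -3.0691] F [0.1 0.1 2.6] w 0.178
```

View pics/w15.png

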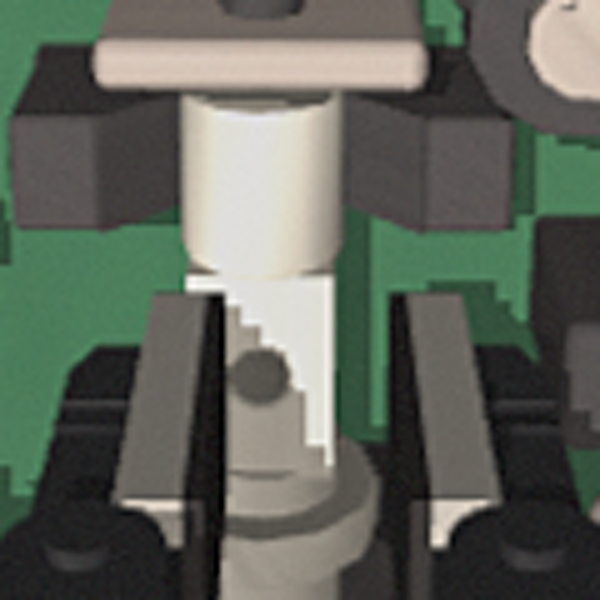

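Call:
{"fn": "carry_out", "kwargs": {
  "deltas": [
    [[0,0,-0.2],0],
    [[-0.2,0,-0.2],0],
    [[-0.25,0,-0.1],0],
    [[-0.25,0,0],0],
    [[-0.25,0,0.05],0],
    [[-0.25,0,0.1],0],
    [[-0.25,0,0.1],0]
  ]
}}

```text
clock: 11.92
tcp_pos: [0.4812, -0.2774, 0.0466]
eef_rot: [-3.141, 0.002, -3.069]
wrist_force: [0.5, 0.7, 5.0]
width: 0.188
```

```bash
python3 - <<'E'
from h import *
o=snap('w16',(220,200,120,120),5)
E
```

```text
11.9167 [0.4812, -0.2774, 0.0466] [-3.1406, 0.0017, -3.0693] F [0.5 0.7 5. ] w 0.188
```

View pics/w16.png

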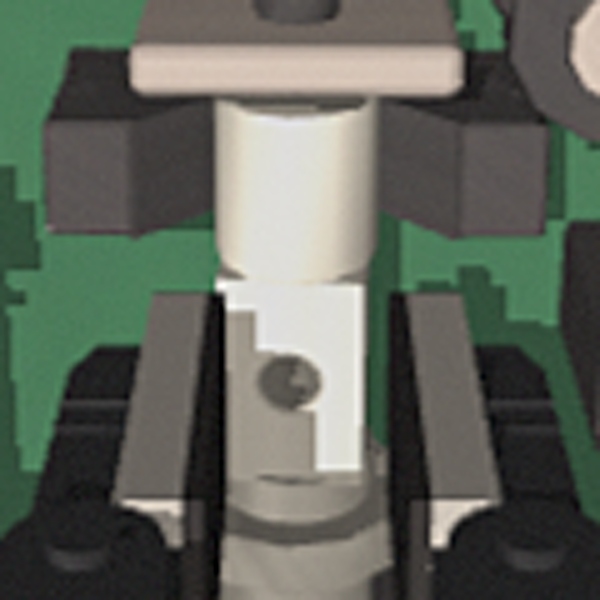

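Call:
{"fn": "carry_out", "kwargs": {
  "deltas": [
    [[0,0,0.04],0],
    [[0,0,0.08],0],
    [[0,0,0.12],0],
    [[0,0,0.12],0]
  ]
}}

```text
clock: 12.3
tcp_pos: [0.4817, -0.2775, 0.0458]
eef_rot: [-3.14, 0.003, -3.069]
wrist_force: [1.2, 1.4, 7.5]
width: 0.177
```

```bash
python3 - <<'E'
from h import *
o=snap('w17',(220,200,120,120),5)
E
```

```text
12.3 [0.4817, -0.2775, 0.0458] [-3.14, 0.0029, -3.0695] F [1.2 1.4 7.5] w 0.177
```

View pics/w17.png

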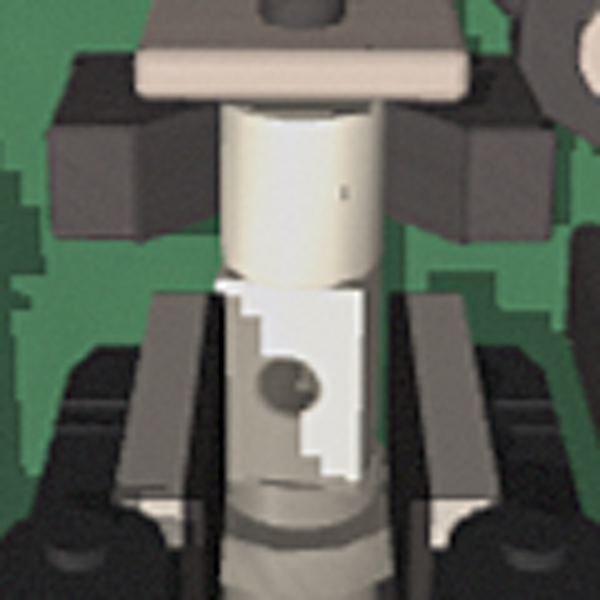

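Call:
{"fn": "carry_out", "kwargs": {
  "deltas": [
    [[0,0,0.04],0],
    [[0,0,0.08],0],
    [[0,0,0.12],0],
    [[0,0,0.12],0]
  ]
}}

```text
clock: 12.68
tcp_pos: [0.4823, -0.2776, 0.0448]
eef_rot: [-3.139, 0.004, -3.07]
wrist_force: [3.4, 2.4, 7.8]
width: 0.184
```

```bash
python3 - <<'E'
from h import *
o=snap('w18',(220,200,120,120),5)
E
```

```text
12.6833 [0.4823, -0.2776, 0.0448] [-3.1394, 0.004, -3.0697] F [3.4 2.4 7.8] w 0.184
```

View pics/w18.png

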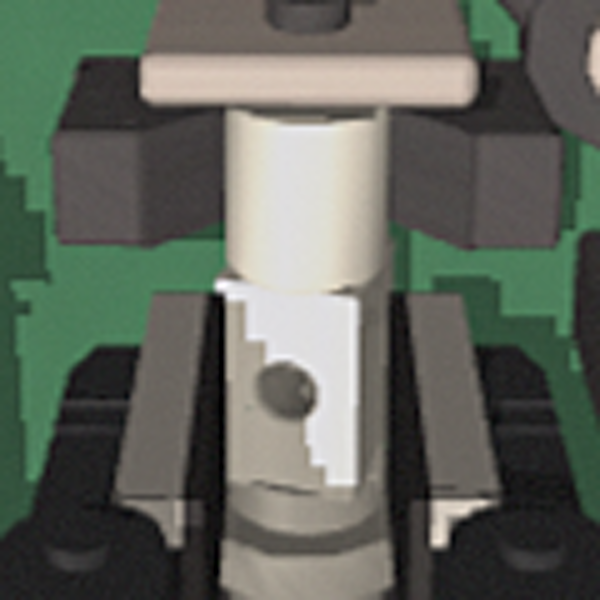

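Call:
{"fn": "carry_out", "kwargs": {
  "deltas": [
    [[0.05,0,0.03],0],
    [[0.1,0,0.06],0],
    [[0.1,0,0.09],0],
    [[0.1,0,0.09],0]
  ]
}}

```text
clock: 13.07
tcp_pos: [0.4823, -0.2777, 0.0445]
eef_rot: [-3.139, 0.006, -3.07]
wrist_force: [4.7, 3.9, 11.1]
width: 0.18
```

```bash
python3 - <<'E'
from h import *
o=snap('w19',(220,200,120,120),5)
E
```

```text
13.0667 [0.4823, -0.2777, 0.0445] [-3.1385, 0.0061, -3.0701] F [ 4.7  3.9 11.1] w 0.18
```

View pics/w19.png

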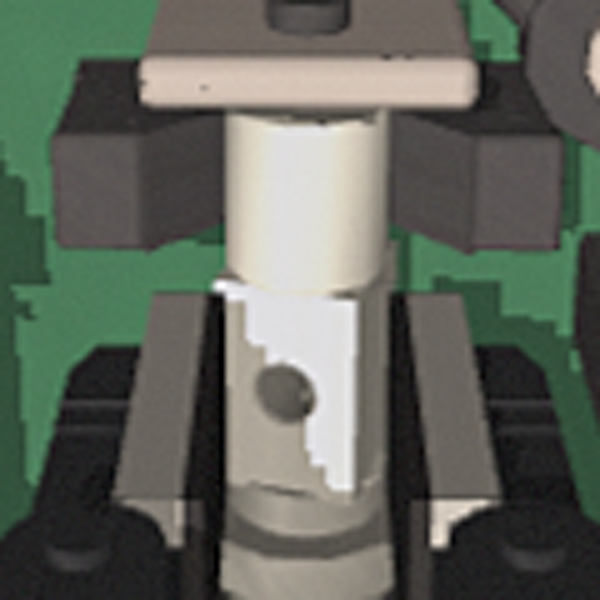

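Call:
{"fn": "carry_out", "kwargs": {
  "deltas": [
    [[0,0,0.05],0],
    [[0,0,0.1],0],
    [[0,0,0.15],0],
    [[0,0,0.15],0]
  ]
}}

```text
clock: 13.45
tcp_pos: [0.4829, -0.278, 0.043]
eef_rot: [-3.138, 0.007, -3.07]
wrist_force: [6.2, 4.6, 9.5]
width: 0.179
```

```bash
python3 - <<'E'
from h import *
o=snap('w20',(220,200,120,120),5)
E
```

```text
13.45 [0.4829, -0.278, 0.043] [-3.1377, 0.0074, -3.0703] F [6.2 4.6 9.5] w 0.179
```

View pics/w20.png

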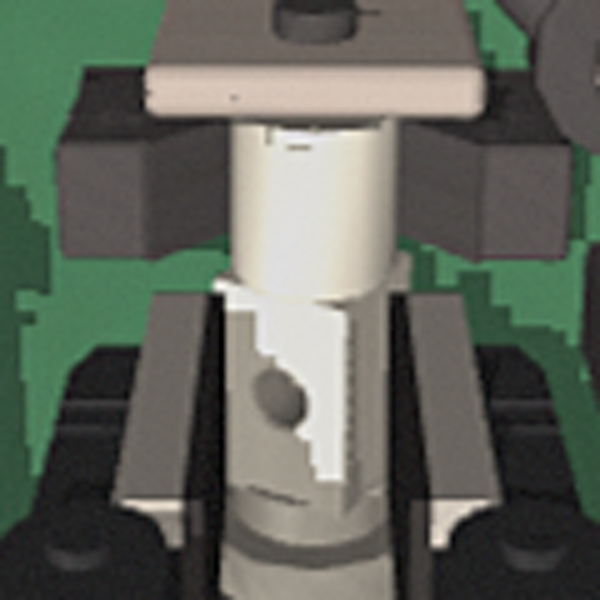

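Call:
{"fn": "carry_out", "kwargs": {
  "deltas": [
    [[0,0,-0.3],0],
    [[0,0,-1],0],
    [[0,1,-2.5],0],
    [[0,3,-2.5],0],
    [[0,3,-2.5],0],
    [[0,3,-2.5],0]
  ]
}}

```text
clock: 14.0
tcp_pos: [0.4764, -0.2463, 0.0661]
eef_rot: [3.141, -0.001, -3.068]
wrist_force: [0.8, -0.9, -0.2]
width: 0.18
```

```bash
python3 - <<'E'
from h import *
o=snap('w21',(240,110,100,120),5)
E
```

```text
14.0 [0.4764, -0.2463, 0.0661] [3.1407, -0.0015, -3.0676] F [ 0.8 -0.9 -0.2] w 0.18
```

View pics/w21.png

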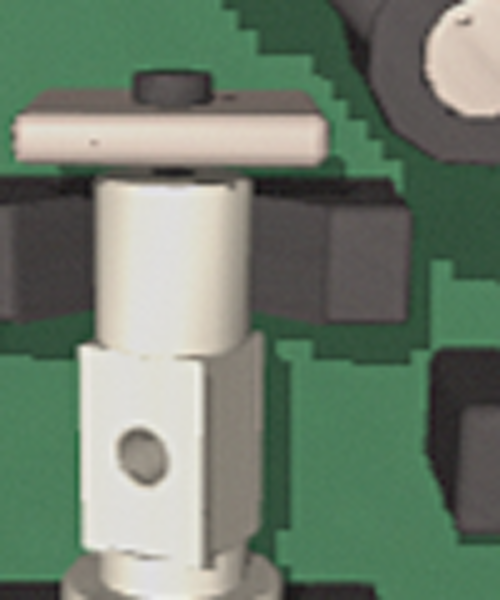

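```bash
cat >> h.py <<'E'
def rollfit(W,us,phi_grid=None):
    # us: dict name->pixel u. unknown pin lateral x0 (jig) and roll; all at pin y=0 section, jig y=-24
    def pt(x0,th,lx,lz):
        return jw([.481,-.2525,.0755],np.array([x0+lx*np.cos(th)+lz*np.sin(th),-.024,.040-lx*np.sin(th)+lz*np.cos(th)]))
    loc={'hole':(0,.007),'ridge':(-.007,.007),'left':(.007,.007),'right':(-.007,-.007)}
    f=lambda v:[proj(W,pt(v[0]/1000,v[1],*loc[k]))[0]-u for k,u in us.items()]
    r=least_squares(f,[0,.4]); print('x0mm,roll deg',r.x[0],np.degrees(r.x[1]),np.round(f(r.x),2))
E
python3 - <<'E'
from h import *
W=wcam([.4764,-.2463,.0661],[3.1407,-.0015,-3.0676])
u=lambda x:(x+.5)/5-.5+240
rollfit(W,dict(hole=u(142),ridge=u(205),left=u(82.5),right=u(260)))
rollfit(W,dict(hole=u(142),ridge=u(205),left=u(82.5)))
E
```

```text
x0mm,roll deg -0.5704716593402093 25.240182314121444 [ 0.12 -0.12  0.07 -0.07]
x0mm,roll deg -0.4672258407960267 24.384170612915337 [ 0.1  -0.05 -0.05]
```

```bash
python3 - <<'E'
from h import *
delta(jw([.4805,-.2525,.0755],np.array([0,.069,.0215])),.0755-np.pi)
E
```

```text
t 14.05 delta cm [-0.31  6.35  4.45] turn -0.002 rows 1.8615652420229152
```

Call:
{"fn": "carry_out", "kwargs": {
  "deltas": [
    [[-0.1,2,-0.5],0],
    [[-0.2,4.5,-0.5],0],
    [[-0.3,6.3,-0.5],0],
    [[-0.3,6.3,0],0],
    [[-0.3,6.3,0.5],0],
    [[-0.3,6.3,1],0],
    [[-0.3,6.3,1],0],
    [[-0.3,6.3,1],0]
  ],
  "jaw": 0.28
}}

```text
clock: 14.72
tcp_pos: [0.4757, -0.1853, 0.0555]
eef_rot: [3.141, -0.0, -3.07]
wrist_force: [0.3, 0.9, 0.6]
width: 0.282
```

```bash
python3 - <<'E'
from h import *
o=snap('w22')
delta(jw([.4805,-.2525,.0755],np.array([0,.069,.0215])),.0755-np.pi)
E
```

```text
14.7167 [0.4757, -0.1853, 0.0555] [3.1415, -0.0004, -3.0702] F [0.3 0.9 0.6] w 0.282
t 14.77 delta cm [0.03 0.15 3.42] turn -0.004 rows 0.8212313249672057
```

View pics/w22.png

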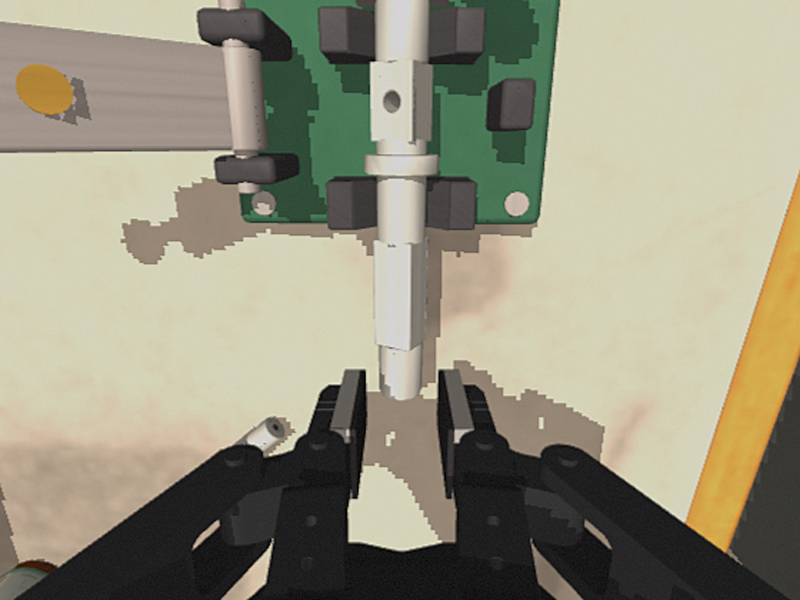

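```bash
python3 - <<'E'
from h import *
W=wcam([.4757,-.1853,.0555],[3.1415,-.0004,-3.0702])
print(proj(W,jw([.4805,-.2525,.0755],np.array([[0,-.024,.0463],[0,.056,.048],[0,.076,.048],[0,.076,.040]])))*1.4286)
E
```

```text
[[401.1961611  105.66575554]
 [402.1131363  353.52628937]
 [402.30017358 404.08946616]
 [402.25817123 392.85418888]]
```

Call:
{"fn": "carry_out", "kwargs": {
  "deltas": [
    [[0,-0.1,1],0],
    [[0,-0.1,2],0],
    [[0,-0.1,2.8],0],
    [[0,-0.1,3.2],0],
    [[0,-0.1,3.4],0],
    [[0,-0.1,3.4],0],
    [[0,-0.1,3.4],0],
    [[0,-0.1,3.4],0]
  ]
}}

```text
clock: 15.43
tcp_pos: [0.4759, -0.1852, 0.0223]
eef_rot: [-3.141, 0.0, -3.069]
wrist_force: [-0.2, 0.2, 0.6]
width: 0.28
```

```bash
python3 - <<'E'
from h import *
o=snap('w23')
E
```

```text
15.4333 [0.4759, -0.1852, 0.0223] [-3.1413, 0.0004, -3.0689] F [-0.2  0.2  0.6] w 0.28
```

View pics/w23.png

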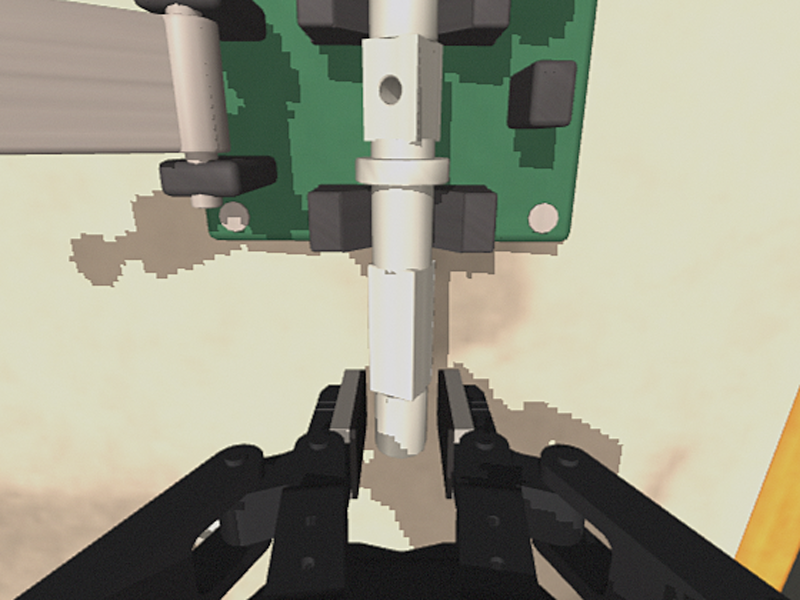

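Call:
{"fn": "carry_out", "kwargs": {
  "deltas": [
    [[0,0,0],0],
    [[0,0,0],0],
    [[0,0,0],0],
    [[0,0,0],0],
    [[0,0,0],0]
  ],
  "jaw": 0.0,
  "newtons": 60
}}

```text
clock: 15.9
tcp_pos: [0.4759, -0.1852, 0.0223]
eef_rot: [-3.141, 0.0, -3.069]
wrist_force: [0.5, 1.0, 1.0]
width: 0.159
```

```bash
python3 - <<'E'
from h import *
o=snap('w24')
i=cv2.imread('pics/w24_raw.png'); cv2.imwrite('pics/w24c.png',cv2.resize(i[20:140,220:360],None,fx=5,fy=5,interpolation=cv2.INTER_CUBIC))
E
```

```text
15.9 [0.4759, -0.1852, 0.0223] [-3.1413, 0.0005, -3.0689] F [0.5 1.  1. ] w 0.159
```

View pics/w24.png

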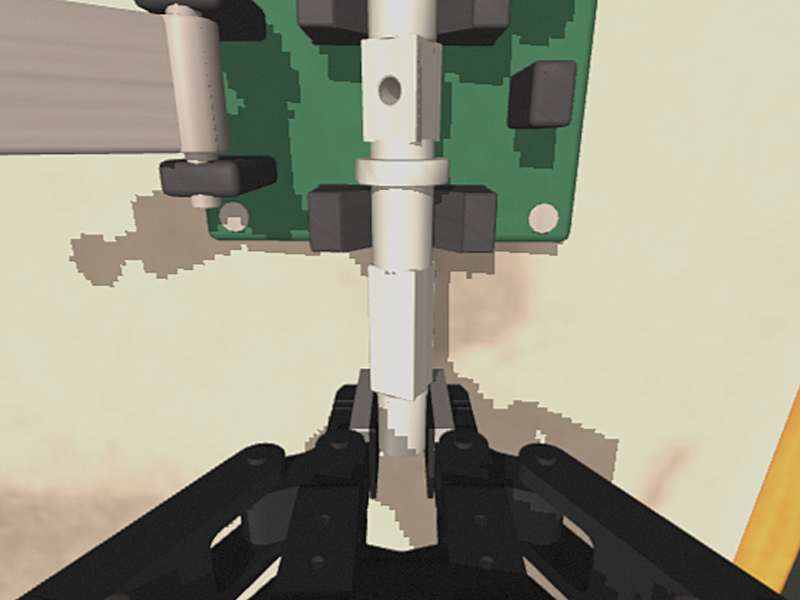

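View pics/w24c.png

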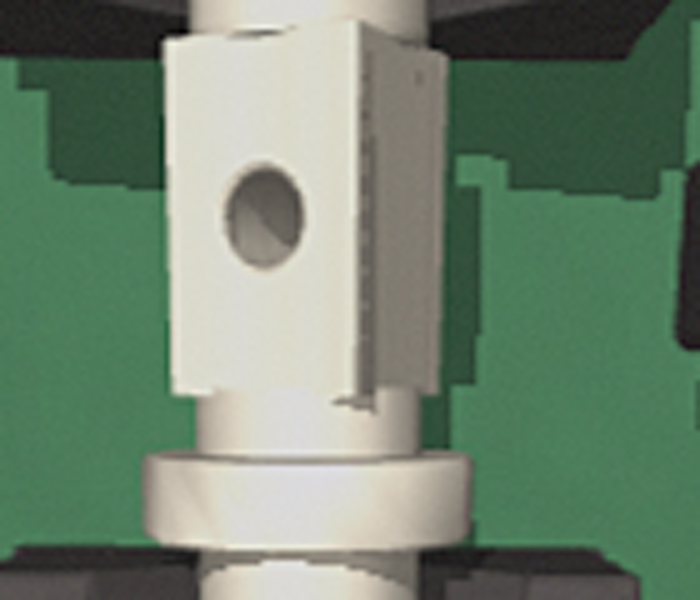

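```bash
python3 - <<'E'
from h import *
W=wcam([.4759,-.1852,.0223],[-3.1413,.0005,-3.0689])
u=lambda x:(x+.5)/5-.5+220
rollfit(W,dict(hole=u(264),ridge=u(359),left=u(169),right=u(444)))
rollfit(W,dict(hole=u(264),ridge=u(359),left=u(169)))
print(u(264),(215.5)/5-.5+20)
E
```

```text
x0mm,roll deg -0.5103698504875014 26.96870605893466 [-0.26 -0.07  0.58 -0.26]
x0mm,roll deg -0.2824772073442302 25.078175661790418 [-0.33  0.18  0.15]
272.4 62.6
```

Call:
{"fn": "carry_out", "kwargs": {
  "deltas": [
    [[0,0,-0.5],0],
    [[0,0,-1.5],0],
    [[0,0,-3],0],
    [[0,0,-5],0],
    [[0,0,-8],0],
    [[0,0,-11],0],
    [[0,0,-14],0],
    [[0,0,-17],0]
  ]
}}

```text
clock: 16.62
tcp_pos: [0.4749, -0.1847, 0.1942]
eef_rot: [3.141, -0.0, -3.069]
wrist_force: [1.6, 0.2, -0.7]
width: 0.16
```

Call:
{"fn": "carry_out", "kwargs": {
  "deltas": [
    [[0,0,-2.5],0],
    [[0,0,-4],0],
    [[0,0,-4],0],
    [[0,0,-4],0]
  ]
}}

```text
clock: 16.95
tcp_pos: [0.4755, -0.1851, 0.2331]
eef_rot: [-3.14, 0.001, -3.069]
wrist_force: [0.2, 0.1, -1.4]
width: 0.165
```

```bash
python3 - <<'E'
from h import *
o=snap('w25')
i=cv2.imread('pics/w25_raw.png'); cv2.imwrite('pics/w25c.png',cv2.resize(i[20:140,220:360],None,fx=5,fy=5,interpolation=cv2.INTER_CUBIC))
for z in (.1,.13): pass
# final target estimate
g=.21; lens=np.array([.607,.1335,.129]); foc=lens+.08*np.array([-np.sin(np.radians(25))*np.cos(g),-np.sin(np.radians(25))*np.sin(g),np.cos(np.radians(25))]); print('foc',foc)
cy=np.array([-np.sin(g),np.cos(g),0]); t=foc-.093*cy; t[2]-=.0177; print('tcp',t)
E
```

```text
16.95 [0.4755, -0.1851, 0.2331] [-3.1405, 0.0015, -3.069] F [ 0.2  0.1 -1.4] w 0.165
foc [0.5739333  0.12645208 0.20150462]
tcp [0.59332007 0.03549521 0.18380462]
```

View pics/w25.png

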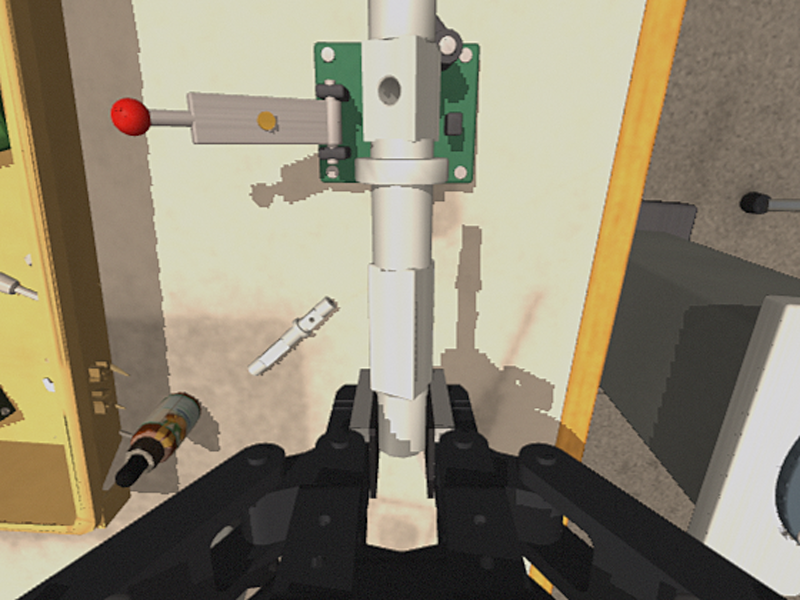

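View pics/w25c.png

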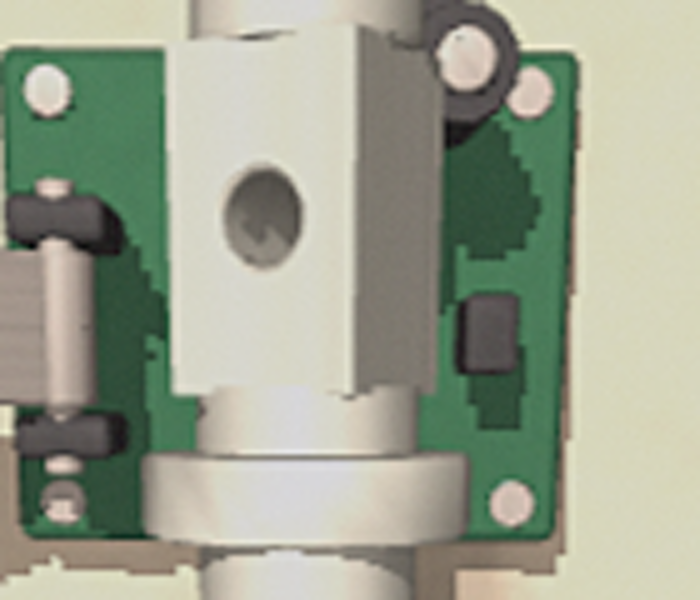

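Call:
{"fn": "carry_out", "kwargs": {
  "deltas": [
    [[0,0,0],-0.12],
    [[0,0,0],-0.24],
    [[0,0,0],-0.36],
    [[0,0,0],-0.48],
    [[0,0,0],-0.6],
    [[0,0,0],-0.72],
    [[0,0,0],-0.84],
    [[0,0,0],-0.96]
  ]
}}

```text
clock: 17.67
tcp_pos: [0.4743, -0.1844, 0.2299]
eef_rot: [3.136, 0.0, -2.103]
wrist_force: [0.5, 0.1, -0.5]
width: 0.165
```

Call:
{"fn": "carry_out", "kwargs": {
  "deltas": [
    [[0,0,0],-0.12],
    [[0,0,0],-0.24],
    [[0,0,0],-0.36],
    [[0,0,0],-0.48],
    [[0,0,0],-0.6],
    [[0,0,0],-0.72],
    [[0,0,0],-0.84],
    [[0,0,0],-0.96]
  ]
}}

```text
clock: 18.33
tcp_pos: [0.4743, -0.1844, 0.23]
eef_rot: [3.139, 0.004, -1.143]
wrist_force: [0.4, -0.5, -1.1]
width: 0.163
```

Call:
{"fn": "carry_out", "kwargs": {
  "deltas": [
    [[0,0,0],-0.12],
    [[0,0,0],-0.24],
    [[0,0,0],-0.36],
    [[0,0,0],-0.48],
    [[0,0,0],-0.6],
    [[0,0,0],-0.72],
    [[0,0,0],-0.84],
    [[0,0,0],-0.96]
  ]
}}

```text
clock: 19.0
tcp_pos: [0.4743, -0.1844, 0.23]
eef_rot: [-3.14, 0.005, -0.183]
wrist_force: [0.8, 0.5, -0.5]
width: 0.163
```

Call:
{"fn": "carry_out", "kwargs": {
  "deltas": [
    [[0,0,0],-0.12],
    [[0,0,0],-0.24],
    [[0,0,0],-0.36],
    [[0,0,0],-0.4],
    [[0,0,0],-0.4]
  ]
}}

```text
clock: 19.42
tcp_pos: [0.4745, -0.1845, 0.2302]
eef_rot: [-3.138, 0.003, 0.212]
wrist_force: [-0.2, -1.0, -0.8]
width: 0.162
```

```bash
python3 - <<'E'
from h import *
o=snap('w26')
delta([.63,.0355,.24],.21)
E
```

```text
19.4167 [0.4745, -0.1845, 0.2302] [-3.1385, 0.0032, 0.2115] F [-0.2 -1.  -0.8] w 0.162
t 19.47 delta cm [ 19.78 -18.29  -0.97] turn -0.0 rows 6.464457712269543
```

View pics/w26.png

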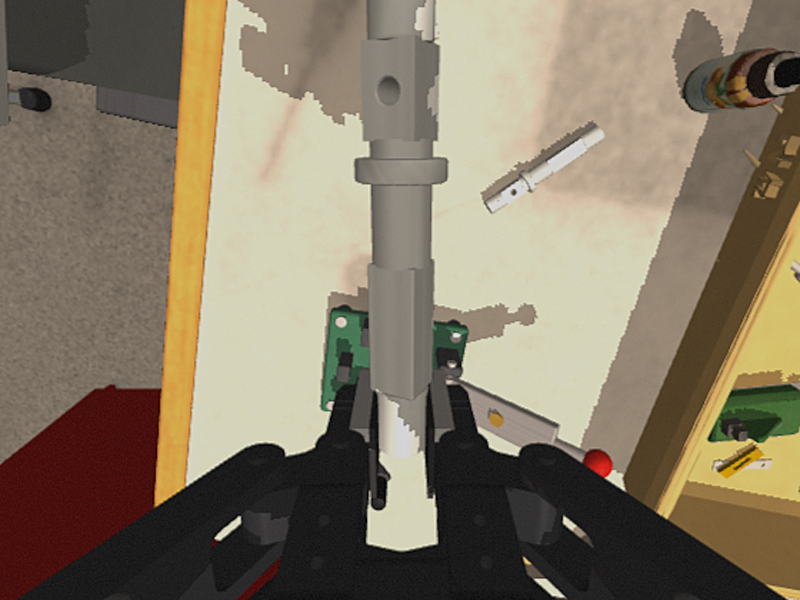

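```bash
python3 - <<'E'
from h import *
delta([.54,.02,.24],.21)
E
```

```text
t 19.47 delta cm [ 10.65 -18.65  -0.94] turn -0.0 rows 5.155385324997065
```

Call:
{"fn": "carry_out", "kwargs": {
  "deltas": [
    [[1.5,-2.5,0],0],
    [[3,-5.5,-1],0],
    [[5,-9,-1],0],
    [[7,-12.5,-1],0],
    [[9,-16,-1],0],
    [[10.6,-18.6,-1],0],
    [[10.6,-18.6,-1],0],
    [[10.6,-18.6,-1],0]
  ]
}}

```text
clock: 20.13
tcp_pos: [0.5399, 0.0205, 0.2411]
eef_rot: [-3.141, 0.002, 0.214]
wrist_force: [-0.2, -0.8, -0.4]
width: 0.16
```

Call:
{"fn": "carry_out", "kwargs": {
  "deltas": [
    [[0,0,0],0],
    [[0,0,0],0],
    [[0,0,0],0]
  ]
}}

```text
clock: 20.38
tcp_pos: [0.5399, 0.0176, 0.2418]
eef_rot: [-3.142, 0.001, 0.209]
wrist_force: [-0.3, -0.2, -0.5]
width: 0.165
```

```bash
python3 - <<'E'
from h import *
o=snap('w27')
E
```

```text
20.3833 [0.5399, 0.0176, 0.2418] [-3.1415, 0.0009, 0.2087] F [-0.3 -0.2 -0.5] w 0.165
```

View pics/w27.png

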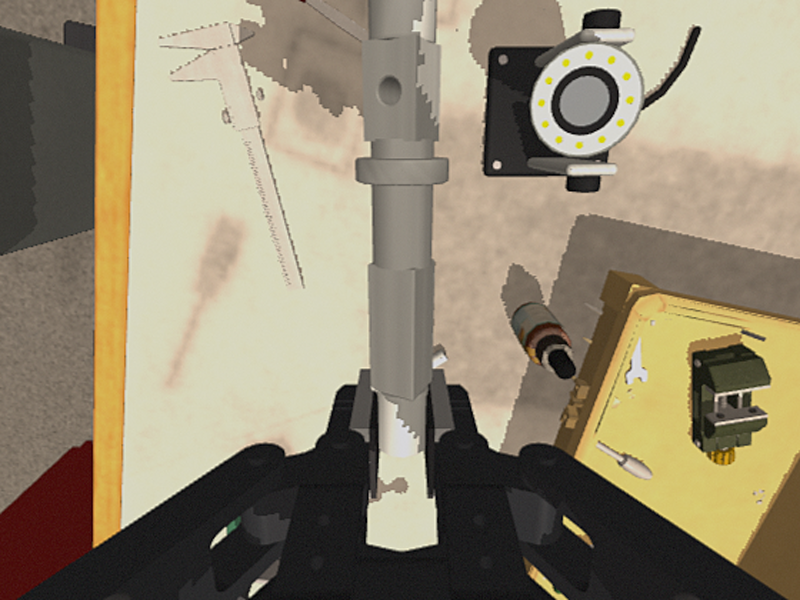

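```bash
python3 - <<'E'
import cv2
i=cv2.imread('pics/w27_raw.png'); cv2.imwrite('pics/w27c.png',cv2.resize(i[0:145,330:500],None,fx=4.5,fy=4,interpolation=cv2.INTER_CUBIC))
cv2.imwrite('pics/w27c.png',cv2.resize(i[0:145,330:500],None,fx=4,fy=4,interpolation=cv2.INTER_CUBIC))
E
```

```text
(no output)
```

View pics/w27c.png

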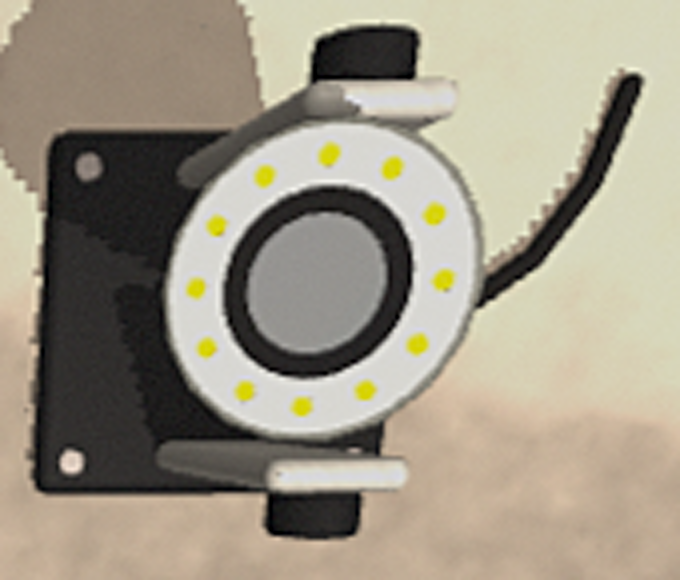

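```bash
cat > fc.py <<'E'
from h import *
W=wcam([.5399,.0176,.2418],[-3.1415,.0009,.2087])
w=lambda x,y:np.array(unc(x,y,4,330,0))
s25=np.sin(np.radians(25));c25=np.cos(np.radians(25))
def model(v):
    x,y,g,h,c,s=v; p=[x,y,g]
    P=np.array([[-.045*s25,0,.088+.045*c25],[-.0475,.045,h],[-.0475,-.045,h],[c,s,.102],[c,-s,.102]])
    return jw(p,P)
uv=np.array([w(317,282),w(52,132),w(37,492),w(457,95),w(407,474)])
f=lambda v:(proj(W,model(v))-uv).ravel()
r=least_squares(f,[.625,.135,.21,.012,.02,.035]); v=r.x
print(v,np.round(f(v),2))
print('lens',model(v)[0]); 
foc=jw(v[:3],np.array([-.125*s25,0,.088+.125*c25])); print('foc',foc)
E
python3 fc.py; python3 -c "
from h import *
print(atz(wcam([.5399,.0176,.2418],[-3.1415,.0009,.2087]),unc(317,282,4,330,0),.129))"
```

```text
[0.62692088 0.13867774 0.21674386 0.00600164 0.01278284 0.03455165] [ 0.47  0.2  -0.16 -0.41 -0.56  0.53 -0.04 -0.11  0.04 -0.12]
lens [0.60834802 0.13458794 0.12878385]
foc [0.5753296  0.12731719 0.20128847]
[0.6079176  0.13461704 0.129     ]
```

```bash
python3 - <<'E'
import cv2
i=cv2.imread('pics/w27_raw.png'); cv2.imwrite('pics/w27d.png',cv2.resize(i[0:140,230:340],None,fx=5,fy=4.28,interpolation=cv2.INTER_CUBIC))
cv2.imwrite('pics/w27d.png',cv2.resize(i[15:135,235:335],None,fx=5,fy=5,interpolation=cv2.INTER_CUBIC))
E
```

```text
(no output)
```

View pics/w27d.png

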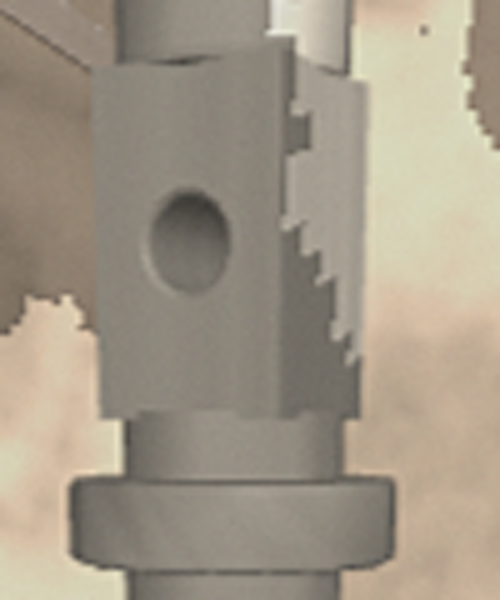

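```bash
cat > fp.py <<'E'
from h import *
def fitpin(feats, zprior=-.0177, sz=.0005):
    # tool frame fit. local: e1 right (tool x), e2 along pin to long end (tool y), n hole axis toward camera (-z)
    C=(332.54315,280.9114,208.7308,M)
    loc={'hole':(0,0,7),'TL':(-7,-11,7),'BL':(-7,11,7),'TR':(7,-11,7),'BR':(7,11,7),'RT':(7,-11,-7),'RB':(7,11,-7)}
    k=[a for a in feats]; L=np.array([loc[a] for a in k])/1000*np.array([1,1,-1])
    uv=np.array([feats[a] for a in k])
    def f(v):
        Rm=R.from_euler('ZXY',v[3:]).as_matrix()   # yaw about tool z, pitch about x, roll about pin
        P=v[:3]*1e-3+L@Rm.T
        return np.r_[(proj(C,P)-uv).ravel(),(v[2]/1000-zprior)/sz, v[4]/.01]
    r=least_squares(f,[0,-93,zprior*1e3,0,0,-.4]); v=r.x
    print('hole tool mm',np.round(v[:3],2),'yaw,pitch,roll deg',np.round(np.degrees(v[3:]),2)); print(np.round(f(v),1))
    Rm=R.from_euler('ZXY',v[3:]).as_matrix(); print('hole axis tool',Rm@[0,0,-1],'pin axis',Rm[:,1]); return v
if __name__=='__main__':
    u=lambda x,y:unc(x,y,5,235,15)
    F=dict(hole=u(189,241),TL=u(92,66),BL=u(102,417),TR=u(294,37),BR=u(282,417),RT=u(370,85),RB=u(359,417))
    fitpin(F); fitpin(F,sz=.01)
E
python3 fp.py
```

```text
hole tool mm [  0.15 -92.71 -17.68] yaw,pitch,roll deg [ 0.23 -0.16 24.97]
[ 0.1 -0.1  0.2 -0.9 -0.4 -0.1 -0.7  1.2  0.6  0.1 -0.1 -0.4  0.3  0.2
  0.  -0.3]
hole axis tool [-0.42215452 -0.00426832 -0.90651384] pin axis [-0.00408888  0.99998771 -0.00280429]
hole tool mm [  0.15 -92.72 -17.55] yaw,pitch,roll deg [ 0.24 -0.16 24.99]
[ 0.1 -0.1  0.2 -0.9 -0.4 -0.1 -0.8  1.2  0.6  0.  -0.1 -0.4  0.3  0.2
  0.  -0.3]
hole axis tool [-0.42251855 -0.00423413 -0.90634438] pin axis [-0.00411786  0.99998773 -0.00275194]
```

```bash
cat > tg.py <<'E'
from h import *
psi=.2167; foc=np.array([.5752,.1271,.2013]); h=np.array([.15,-92.7,-17.7])/1000
t=foc-Rt([np.pi,0,psi])@h; print(t); delta(t,psi)
E
python3 tg.py
```

```text
[0.59498475 0.03653579 0.1836    ]
t 20.43 delta cm [ 5.77 -0.71  5.83] turn -0.008 rows 1.9753554468134134
```

Call:
{"fn": "carry_out", "kwargs": {
  "deltas": [
    [[2,-0.3,0],-0.008],
    [[4,-0.7,0],-0.008],
    [[5.8,-0.7,1],-0.008],
    [[5.8,-0.7,2.5],-0.008],
    [[5.8,-0.7,4],-0.008],
    [[5.8,-0.7,5],-0.008],
    [[5.8,-0.7,5.6],-0.008],
    [[5.8,-0.7,5.8],-0.008]
  ]
}}

```text
clock: 21.1
tcp_pos: [0.5948, 0.0373, 0.183]
eef_rot: [-3.141, 0.002, 0.218]
wrist_force: [-0.6, -0.5, -1.8]
width: 0.161
```

Call:
{"fn": "carry_out", "kwargs": {
  "deltas": [
    [[0,0,0],0],
    [[0,0,0],0],
    [[0,0,0],0],
    [[0,0,0],0],
    [[0,0,0],0],
    [[0,0,0],0]
  ]
}}

```text
clock: 21.6
tcp_pos: [0.5958, 0.0379, 0.1846]
eef_rot: [3.141, -0.001, 0.219]
wrist_force: [0.0, -0.8, -1.4]
width: 0.165
```

```bash
python3 tg.py; python3 - <<'E'
from h import *
o=snap('w28')
a=bot.read_camera('side')['img'][:,:,::-1]; b=bot.read_camera('scene')['img'][:,:,::-1]
f=lambda i,x,y,w,h:cv2.resize(i[y:y+h,x:x+w],(400,400),interpolation=cv2.INTER_CUBIC)
cv2.imwrite('pics/s28.png',np.hstack([f(a,240,90,140,140),f(b,110,150,160,160)])); cv2.imwrite('pics/side28.png',a)
E
```

```text
[0.59498475 0.03653579 0.1836    ]
t 21.6 delta cm [-0.11  0.12  0.1 ] turn 0.002 rows 0.04507976582138
21.6 [0.5958, 0.0379, 0.1846] [3.1413, -0.0008, 0.2191] F [ 0.  -0.8 -1.4] w 0.165
```

View pics/w28.png

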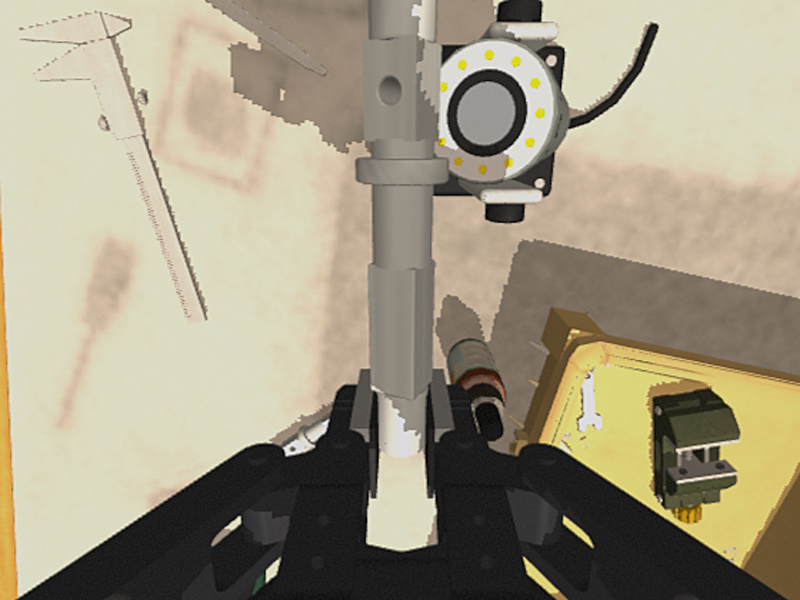

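View pics/s28.png

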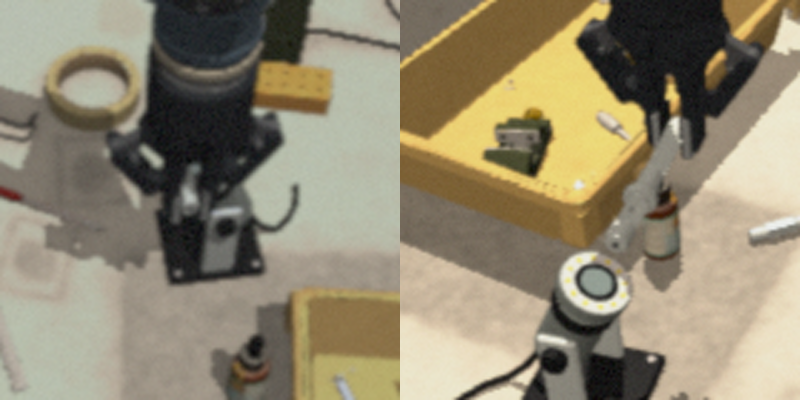

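View pics/side28.png

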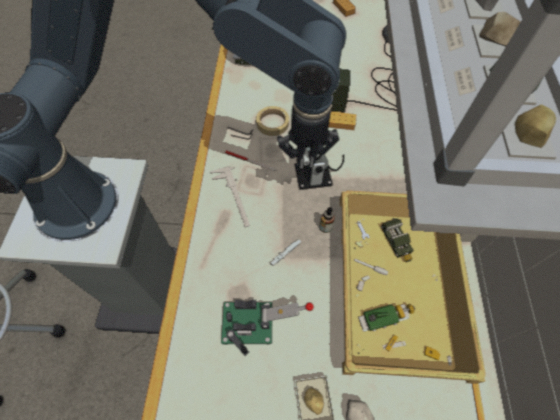

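Call:
{"fn": "carry_out", "kwargs": {
  "deltas": [
    [[0,0,0],0],
    [[0,0,0],0],
    [[0,0,0],0],
    [[0,0,0],0],
    [[0,0,0],0],
    [[0,0,0],0]
  ]
}}

```text
clock: 22.25
tcp_pos: [0.5956, 0.0379, 0.1841]
eef_rot: [-3.142, 0.0, 0.219]
wrist_force: [-0.5, 0.4, -0.7]
width: 0.162
```

```bash
python3 tg.py; python3 - <<'E'
from h import *
o=snap('w29')
i=cv2.imread('pics/w29_raw.png'); cv2.imwrite('pics/w29c.png',cv2.resize(i[0:150,235:405],None,fx=4,fy=4,interpolation=cv2.INTER_CUBIC))
E
```

```text
[0.59498475 0.03653579 0.1836    ]
t 22.25 delta cm [-0.09  0.12  0.05] turn 0.002 rows 0.03755822239213518
22.25 [0.5956, 0.0379, 0.1841] [-3.1416, 0.0, 0.219] F [-0.5  0.4 -0.7] w 0.162
```

View pics/w29c.png

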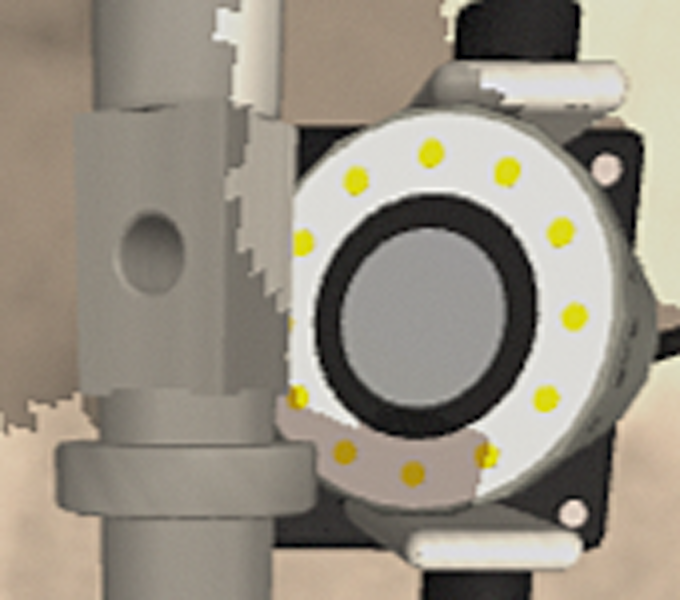

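```bash
cat >> fc.py <<'E'
W2=wcam([.5956,.0379,.1841],[-3.1416,0,.219]); w2=lambda x,y:np.array(unc(x,y,4,235,0))
uv2=np.array([w2(423,318),w2(645,130),w2(603,549),w2(630,88),w2(585,550)])
def model2(v):
    P=model(v).copy(); P[1:3]=jw(v[:3],np.array([[.0475,.045,v[3]],[.0475,-.045,v[3]]])); return P
g=lambda v:np.r_[f(v),(proj(W2,model2(v))-uv2).ravel()]
r=least_squares(g,v,loss='soft_l1'); v=r.x; print(v,np.round(g(v),1))
print('foc',jw(v[:3],np.array([-.125*s25,0,.088+.125*c25])),'lens',model(v)[0],atz(W2,w2(423,318),.129))
E
python3 fc.py
```

```text
[0.62692088 0.13867774 0.21674386 0.00600164 0.01278284 0.03455165] [ 0.47  0.2  -0.16 -0.41 -0.56  0.53 -0.04 -0.11  0.04 -0.12]
lens [0.60834802 0.13458794 0.12878385]
foc [0.5753296  0.12731719 0.20128847]
[0.62674769 0.13844355 0.21226156 0.00402801 0.01379943 0.03426656] [ 0.1  0.4 -0.5 -0.1 -1.2  0.4  1.1  0.7  0.8 -0.2  0.5  0.2  0.3 -0.3
 -0.2  0.2 -0.5 -0.9 -0.9 -0.2]
foc [0.57510601 0.12731436 0.20128847] lens [0.60815669 0.13443704 0.12878385] [0.60785137 0.13444575 0.129     ]
```

Call:
{"fn": "carry_out", "kwargs": {
  "deltas": [
    [[-0.09,0.11,0.05],0.003],
    [[-0.09,0.11,0.05],0.003],
    [[-0.09,0.11,0.05],0.003],
    [[-0.09,0.11,0.05],0.003],
    [[-0.09,0.11,0.05],0.003],
    [[-0.09,0.11,0.05],0.003],
    [[-0.09,0.11,0.05],0.003],
    [[-0.09,0.11,0.05],0.003]
  ]
}}

```text
clock: 22.97
tcp_pos: [0.595, 0.0367, 0.1837]
eef_rot: [3.142, -0.0, 0.216]
wrist_force: [-0.2, 0.3, -1.7]
width: 0.16
```

```bash
python3 tg.py; python3 - <<'E'
from h import *
o=snap('w30'); print(o['dq'])
i=cv2.imread('pics/w30_raw.png'); cv2.imwrite('pics/w30c.png',cv2.resize(i[15:135,235:335],None,fx=5,fy=5,interpolation=cv2.INTER_CUBIC))
h=np.array([.15,-92.7,-17.7])/1000; print('hole',o['tcp_pos']+Rt(o['eef_rot'])@h)
E
```

```text
[0.59498475 0.03653579 0.1836    ]
t 22.97 delta cm [-0.    0.01  0.01] turn -0.001 rows 0.005104647931215567
22.9667 [0.595, 0.0367, 0.1837] [3.1416, -0.0002, 0.2161] F [-0.2  0.3 -1.7] w 0.16
[ 0.00032859 -0.001906    0.00041193 -0.00097154  0.00209962  0.00032054]
hole [0.57526988 0.12724185 0.20138662]
```

View pics/w30c.png

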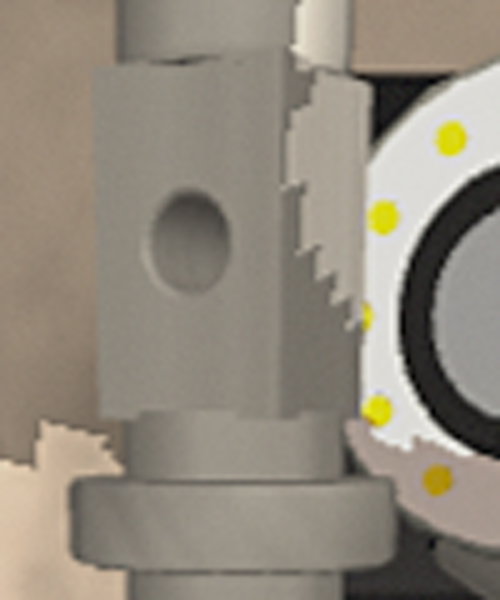

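```bash
python3 - <<'E'
from h import *
bot.job_done(); o=bot.get_obs(); print(o['clock'],o['tcp_pos'],o['width'])
E
```

```text
the job is handed in; nothing more can be done
the job is handed in; nothing more can be done
```

The pin is held over the inspection camera with its cross-hole at the focus point. The job was handed in at about 23 s of the 64 s allowed; no verdict was reported.

**What I did**
- **Latch:** I gripped the peg and swung the latch to its stop. It read about 2.42 rad by my jig fit.
- **Leaf:** I lifted it by the red ball past upright. The ball slipped out of the grip at about 1.8 rad, already past upright, so the leaf leaned on the fingers until I withdrew them and then fell back. The later pictures show it staying open.
- **Roll of the pin:** The moves cannot tilt the tool, so I turned the pin 25° in its vees before lifting it. I did this by pressing one edge of the hole square with a fingertip, with about 11 N upward at most.
- **Grip and lift:** I gripped the round long end instead of the square, because gripping the square would have undone the roll. I lifted the pin straight up, carried it over the camera and left it held at 60 N.

**Last checks**

| Check | Measured | Wanted |
|---|---|---|
| Hole position (m) | (0.5753, 0.1272, 0.2014) | my fit of the focus (0.5751, 0.1273, 0.2013) |
| Hole angle from vertical | about 25.0° | 25° |
| Pin level | within about 0.2° | level |
| Joint speeds | about 0.002 rad/s or less | still |

- **Uncertainty:** The cameras' own calibration limits the absolute position to about 2 mm. The lens positions from the two sets of cameras agreed to about 1.5 mm. One roll fit, taken just after gripping in the vees, gave 27° when I included one more edge. The later full fit gave 25.0°.
- **Bystanders:** In the last side picture the bottle and calliper looked where they were. The arm partly hid the needle file, which I never went near. I did not measure any of them. Nothing touched the inspection camera.

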